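# Stack the dishes in the carrier and bolt it

### The arm

A 7-joint arm with a two-finger parallel gripper is mounted at the origin on a cart in front of the work surface, level with it; the furniture and walls round the work are solid. World frame = base frame: x ahead of the robot, y to its left, z up, the work surface at z = 0. Lengths are in m, angles in rad, forces in N, time in s.
With the tool pointing down it reaches from about 0.35 to 0.9 m from the base axis. Payload 8.1 kg.
Tool frame: the origin (TCP) lies midway between the tips of the shut fingers; the grasp point (between the pads) lies 19 mm behind it; z points along the fingers, y is the direction in which the jaws open and shut (so a half turn about z gives the same grasp; the last joint's range is limited). The gripper opens to 85 mm and grips with 20 to 120 N. Pads are 22 mm wide; open, the fingers measure 114 mm over their backs; the gripper's body (76 mm by 85 mm) begins 54 mm behind the grasp point. The pads swing forward as they close: fully open they stand 13 mm farther back than shut.
Start: joints at [1.119, 0.434, 0.025, 1.573, -0.012, 1.134, -0.075], TCP at [0.214, -0.587, 0.231] pointing down, gripper open.
Joint ranges: [-2.62, 2.62], [-0.44, 2.09], [-1.27, 1.32], [0.08, 2.57], [-1.32, 4.46], [0.12, 2], [-2.74, 2.74]. Speed limits (rad/s): [2.22, 2.22, 3.01, 3.01, 3.14, 3.14, 3.14].

### API

Orientations are given as a 3x3 rotation matrix whose columns are the frame's x, y, z axes.
In Python, from bench import sensors, imaging, ticket gives the robot as it stands. The module is installed in compiled form; this text tells all that it offers.
- The arm moves only by the tool play_rows, never from a script. Its argument "steps" is a list of rows, each a list of 2 entries, a list of its own where there are three numbers: the shift along the tool's x, y, z in cm, then the turn, a rotation vector about the tool's x, y, z in degrees. In form: [[[dx, dy, dz], [ax, ay, az]], ...]. A call has 1 to 20 rows; each row is the pose to reach, as a shift and turn from the pose commanded when the call began, along the tool's axes at that moment; what a row does not reach only later rows make up. A row lasts 1/10 s, in which the tool goes at most 50 mm and 8.59 degrees, less where a joint would pass 70% of its speed; a pose out of reach is approached as far as the arm can. A call with a gripper value outside its range is refused whole. "grip" is the opening, from 0 (shut) to 1 (fully open), set as the call begins (left out, the last holds). The fingers move at their own pace and stop on an object; the grip force is fixed at half the most. Time passes only in rows, so rows that repeat a pose let the fingers close. It gives the time, the measured TCP pose, the force and the opening at its end, in the units of the state.
- sensors.get_state(): the state, without advancing time (a new reading comes with each control period).
- imaging.read_camera(name): name is "scene" or "top"; returns the picture (480x640x3 uint8, red, green, blue); there is no depth.
- imaging.get_calibration(name): a dict with "camera_matrix" (3x3 intrinsics, pixels), "k1" (the pictures are not rectified: a ray, as slopes to the right and down, at radius r is drawn at 1 + k1 r^2 times it, then the intrinsics apply), "position" and "orientation" of the camera in the world. Camera axes: x right, y up, looking along -z (the intrinsics and any distortion apply to the point x, -y, -z); pixel columns grow to the right and rows downward; lengths in m; the calibration is good to about 2 mm. A picture is of the moment at which its call begins. get_calibration takes no time and is no camera call.
- ticket.job_done(): hands the job in, once; it reports no verdict.
The state is a dict: "time": time; "joints": joint angles; "joint_velocities": joint speeds; "tau": joint torques, N m; "tool_pos": TCP position; "ee_rot": TCP orientation; "ft_force": force on the tool from outside, world axes, zero at the start; "ft_torque": the same for the moment, N m; "opening": opening from 0.0 (shut) to 1.0 (fully open).
Only numpy, scipy, OpenCV 4.12 (cv2) and the standard library are available. Lean on these libraries where they do the work, as an engineer would, in place of code of your own. Each camera call takes 0.05 s, during which the arm holds its last target.

### The job

Stack the two packs of petri dishes squarely one on top of the other on the round black pad of the dish carrier, keeping them upright and setting them down gently. Then slide the steel bolt by its red thumb tab across the front of the dishes until it is fully home in its keeper, and let go. Do not knock over or push away the brown bottle, the white wash bottle or the conical flask.

Things in the scene. Friction and masses are not known exactly. Their poses are not given: they have to be found in the camera images.
- dishes_a: a clear round pack of petri dishes, 60 mm diameter, 49 mm high, about 50 g, rigid and in one piece (the dishes do not come apart). Origin: centre of its underside; z up along its axis. It stands loose on the bench. Identical to dishes_b: either may be the lower one.
- dishes_b: a second pack of petri dishes, identical to dishes_a; same frame.
- dock: the dish carrier, fixed to the bench: aluminium base plate 140 x 305 x 10 mm, black pad at its right end, white canopy at its left. Position and yaw vary. Origin: on the bench under the pad's centre; x points to the back, away from the robot, y left, z up. Other places below are in this frame, in mm. Two rear guide posts of 8 mm diameter at (38, +-40), up to z 62.
- pad (a point): centre of the top face of the round black rubber pad (72 mm diameter, top at z 12), where the pile shall stand; axes as the dock's.
- canopy (a point): middle of the canopy roof's front lower edge; axes as the dock's. The roof covers x -64 to 46, y 105 to 230, underside z 185, top z 195; wall at the back (x 40) and left end (y 226), open to front and right. The roof overhangs the drawn-back tab, so the tab is reached there only with the tool tilted, from the front.
- keeper (a point): middle of the keeper's slot, which takes the bolt's end: a dark steel block at x -56 to -32, y -62 to -44, up to z 80; axes as the dock's. The bolt's track faces it, along y at x -55 to -35, y 45 to 217, its straps at y 50 and y 212 up to z 77.
- bolt (a joint): travel of the bolt in m: 0 = drawn fully back to the left, 0.090 = at its stop, fully home in the keeper; grows as it slides toward the dock's -y (right). A flat steel bar 8 mm thick (x), z 51 to 73, that passes about 9 mm in front of a pile centred on the pad. Starts at 0 to 0.025; friction about 2.5 N; stays where it is left.
- bolt_tab (a point): grip point on the bolt's red thumb tab, moves with it; axes as the dock's. The tab is 14 mm wide along y (pinch it across y), 18 mm deep, and leans 35 degrees from vertical to the front, along (-0.574, 0, 0.819) from the bar. The point is on its middle line, 40 mm from the bar's centre line; the tab ends 15 mm beyond it, its thick part begins 11 mm below it.
- brown_bottle: brown bottle with black cap, 60 mm diameter, 122 mm high, loose; origin under its centre. Leave standing.
- flask: conical glass flask, 74 mm wide at the foot, 102 mm high, loose; origin under its centre. Leave standing.
- wash_bottle: white wash bottle with blue cap, 68 mm diameter, 207 mm high, with a curved spout; loose, origin under the middle of its outline. Leave standing.
Things that resemble listed ones, but are neither listed nor needed, are in the scene too. What is shaped like the dishes_a but pink or turquoise is not meant.

How it is judged:
On the way, in this order (a step that is already met when the one before it is completed fails the run):
1. both packs stand squarely piled on the pad, let go, while the bolt is still open (((z of dishes_a in the frame of pad between -0.004 and 0.005 m and horizontal distance between dishes_a and pad below 0.008 m and z of dishes_b in the frame of dishes_a between 0.045 and 0.054 m and horizontal distance between dishes_a and dishes_b below 0.006 m) or (z of dishes_b in the frame of pad between -0.004 and 0.005 m and horizontal distance between dishes_b and pad below 0.008 m and z of dishes_a in the frame of dishes_b between 0.045 and 0.054 m and horizontal distance between dishes_b and dishes_a below 0.006 m)) and angle between each of dishes_a, dishes_b's own z axis and vertical below 0.06 rad and linear speed of each of dishes_a, dishes_b below 0.02 m/s and contact force between the fingers and dishes_a below 0.1 N and contact force between the fingers and dishes_b below 0.1 N and value of joint bolt below 0.04 m), for 0.2 s.
2. the bolt is home in its keeper (value of joint bolt above 0.083 m), for 0.2 s.
At the end, for the whole second after the job is handed in: one pack stands on the pad within 8 mm of its centre, the other on top of it within 6 mm of its axis, both upright, at rest and let go; the bolt is home (beyond 83 mm of its 90 mm travel) (((z of dishes_a in the frame of pad between -0.004 and 0.005 m and horizontal distance between dishes_a and pad below 0.008 m and z of dishes_b in the frame of dishes_a between 0.045 and 0.054 m and horizontal distance between dishes_a and dishes_b below 0.006 m) or (z of dishes_b in the frame of pad between -0.004 and 0.005 m and horizontal distance between dishes_b and pad below 0.008 m and z of dishes_a in the frame of dishes_b between 0.045 and 0.054 m and horizontal distance between dishes_b and dishes_a below 0.006 m)) and angle between each of dishes_a, dishes_b's own z axis and vertical below 0.06 rad and linear speed of each of dishes_a, dishes_b below 0.02 m/s and contact force between the fingers and dishes_a below 0.1 N and contact force between the fingers and dishes_b below 0.1 N and value of joint bolt above 0.083 m); the robot touches nothing.
It fails at once if the brown bottle, the wash bottle or the flask is pushed more than 40 mm or tipped (distance of any of brown_bottle, flask, wash_bottle from where it was at the start of the episode above 0.04 m or angle between any of brown_bottle, flask, wash_bottle's own z axis and vertical above 0.5 rad).
It fails at once if a pack of dishes is tipped by more than 35 degrees (angle between any of dishes_a, dishes_b's own z axis and vertical above 0.61 rad).
It fails at once if a pack of dishes is dropped or pressed down hard (over 60 N) (contact force between dishes_a and dishes_b above 60 N or contact force between any of dishes_a, dishes_b and dock above 60 N).
It also fails if it takes over 72 s, if anything falls off the work surface, if the arm or the gripper's body presses on something with over 40 N, if the wrist force passes 120 N, or if a joint passes its speed limit or range.

## Working session

There is one attempt and no reset: what is moved stays moved. The work goes in short steps, Python scripts to look and compute and a tool call to move; the robot and the scene stay as the last step left them, time stands still between calls to the robot, and variables do not carry over. Pictures are saved under pics/ and viewed, and the job is handed in when it is done.

Besides the shell and the picture viewer there is one more tool, called after "Emit:" as a command line: name --argument value ..., lists and objects as JSON in quotes. play_rows: Moves the arm, as the interface text tells. Its arguments: {"type":"object","properties":{"steps":{"type":"array","items":{"type":"array"}},"grip":{"type":"number"}},"required":["steps"]}

```bash
mkdir -p pics; python3 - <<'E'
from bench import sensors, imaging
import cv2
for n in ("scene","top"):
    c=imaging.get_calibration(n); print(n,c)
    cv2.imwrite(f"pics/{n}0.png",imaging.read_camera(n)[:,:,::-1])
s=sensors.get_state(); print(s)
E
```

```text
scene {'camera_matrix': array([[566.69652209,   0.        , 322.878774  ],
       [  0.        , 566.69652209, 238.76901457],
       [  0.        ,   0.        ,   1.        ]]), 'k1': -0.15387864364903908, 'position': array([-0.07882612,  0.93748273,  0.92071071]), 'orientation': array([[-0.80437575,  0.36030262, -0.47239991],
       [-0.59411455, -0.48412776,  0.642377  ],
       [ 0.0027482 ,  0.79737214,  0.60348166]])}
top {'camera_matrix': array([[576.45176275,   0.        , 312.70235752],
       [  0.        , 576.45176275, 241.11887892],
       [  0.        ,   0.        ,   1.        ]]), 'k1': -0.07941415432580987, 'position': array([0.26852661, 0.10388125, 1.4782801 ]), 'orientation': array([[ 0.02880734,  0.97992197, -0.19728931],
       [-0.99946973,  0.03123449,  0.0092012 ],
       [ 0.01517868,  0.19691964,  0.98030213]])}
{'time': 0.1, 'joints': array([ 1.11945116,  0.43514869,  0.02498234,  1.57396025, -0.01156661,
        1.13400237, -0.07509431]), 'joint_velocities': array([ 8.16120170e-05, -7.84755348e-04, -5.81102414e-04, -3.67528840e-03,
       -2.73201448e-04,  8.27505517e-04, -2.63073109e-04]), 'tau': array([ 4.77418012e-03, -6.71750450e+01,  1.02865543e+00, -3.16901922e+01,
        1.57115824e-02,  7.06653416e-03, -2.97618647e-05]), 'tool_pos': array([ 0.21336526, -0.58699656,  0.23062516]), 'ee_rot': array([[ 9.39821691e-01,  3.41664761e-01, -6.16176808e-04],
       [ 3.41665279e-01, -9.39820902e-01,  1.22870515e-03],
       [-1.59290593e-04, -1.36528997e-03, -9.99999055e-01]]), 'ft_force': array([0.63301526, 0.04302943, 0.22450354]), 'ft_torque': array([-0.0202409 ,  0.03349454,  0.00864145]), 'opening': 0.9978993926234221}
```

View pics/scene0.png

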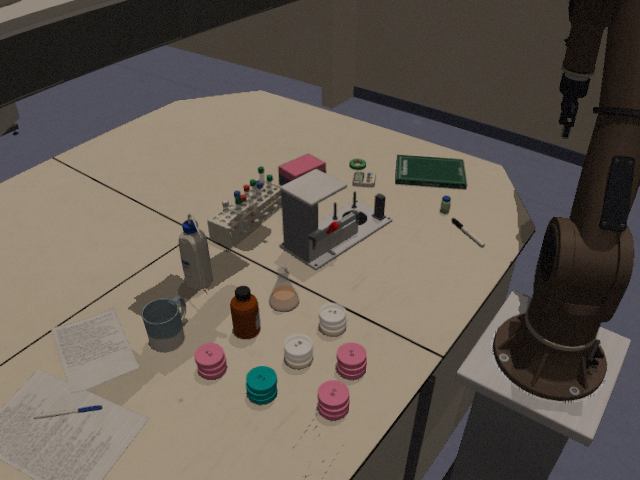

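View pics/top0.png

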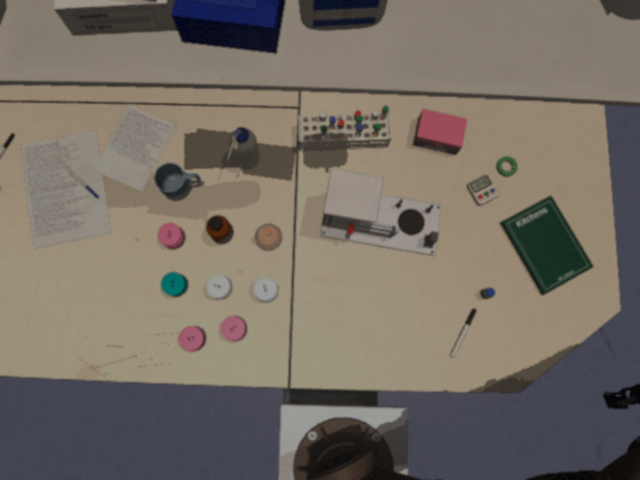

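The scene view shows the two white packs at about (299,351) and (332,320). In the top view they are at (218,287) and (264,289), and the dock's pad is at about (411,222). Next I'll zoom in and measure.

```bash
cat > h.py <<'E'
import numpy as np, cv2
from bench import imaging
def ray(n,uv):
    c=imaging.get_calibration(n);K=c["camera_matrix"]
    p=cv2.undistortPoints(np.array(uv,float).reshape(-1,1,2),K,np.array([c["k1"],0,0,0.]),None,None,None,(3,100,1e-12))[:,0] if False else cv2.undistortPoints(np.array(uv,float).reshape(-1,1,2),K,np.array([c["k1"],0,0,0.]))[:,0]
    d=np.c_[p[:,0],-p[:,1],-np.ones(len(p))]@c["orientation"].T
    return c["position"],d
def plane(n,uv,z):
    o,d=ray(n,uv); return o+d*((z-o[2])/d[:,2])[:,None]
def proj(n,P):
    c=imaging.get_calibration(n);P=np.atleast_2d(P)
    q=(P-c["position"])@c["orientation"]
    x=q[:,0]/-q[:,2];y=-q[:,1]/-q[:,2];f=1+c["k1"]*(x*x+y*y)
    K=c["camera_matrix"];return np.c_[K[0,0]*x*f+K[0,2],K[1,1]*y*f+K[1,2]]
def tri(uvs,uvt):
    o1,d1=ray("scene",uvs);o2,d2=ray("top",uvt);out=[]
    for a,b in zip(d1,d2):
        s=np.linalg.lstsq(np.c_[a,-b],o2-o1,rcond=None)[0]
        p,q=o1+a*s[0],o2+b*s[1];out.append((*((p+q)/2),np.linalg.norm(p-q)))
    return np.array(out)
E
python3 - <<'E'
import cv2
a=cv2.imread("pics/top0.png");b=cv2.imread("pics/scene0.png")
cv2.imwrite("pics/ct.png",cv2.resize(a[160:265,310:450],None,fx=5.6,fy=5.6,interpolation=2))
cv2.imwrite("pics/cs.png",cv2.resize(b[160:270,270:400],None,fx=5.4,fy=5.4,interpolation=2))
cv2.imwrite("pics/cd.png",cv2.resize(a[200:350,150:300],None,fx=4,fy=4,interpolation=2))
E
```

```text
(no output)
```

View pics/ct.png

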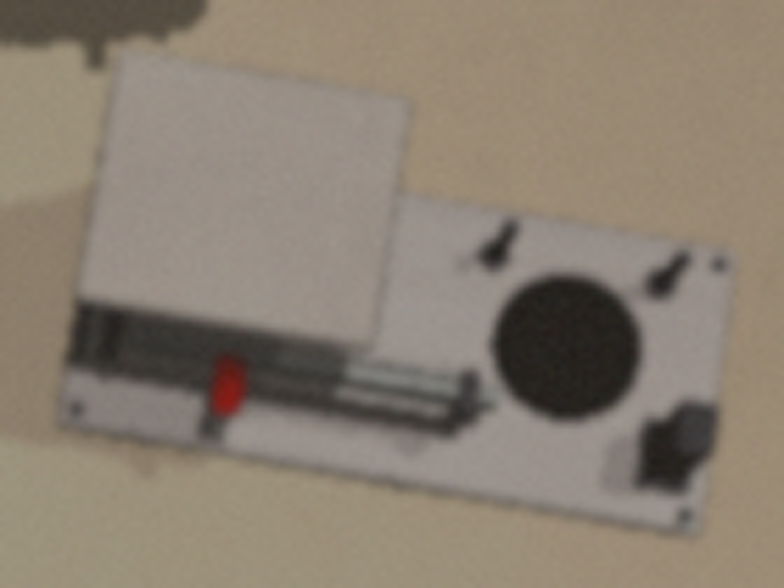

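View pics/cs.png

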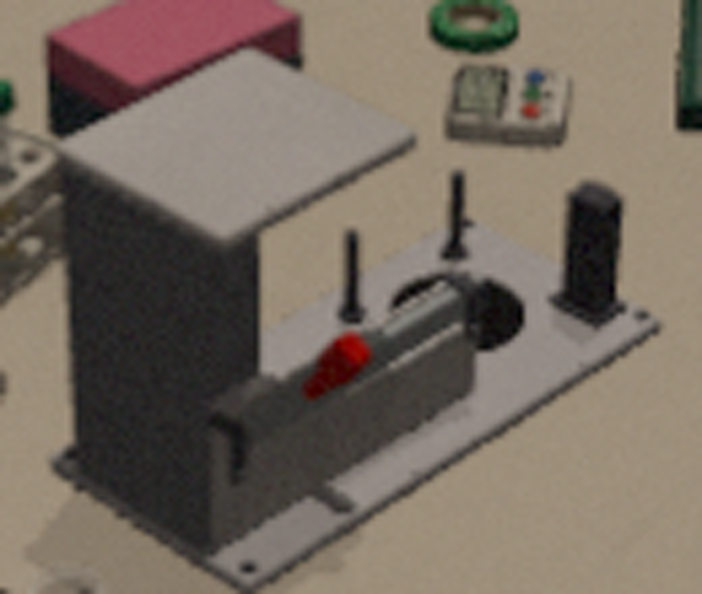

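View pics/cd.png

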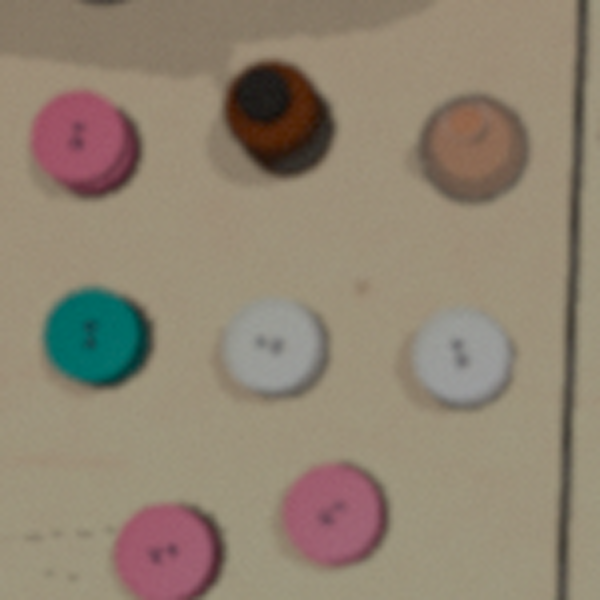

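```bash
cat > m.py <<'E'
from h import *
a=cv2.imread("pics/top0.png");b=cv2.imread("pics/scene0.png")
g=a.astype(int).sum(2)/3
def cen(m,box):
    x0,y0,x1,y1=box;mm=np.zeros_like(m,np.uint8);mm[y0:y1,x0:x1]=m[y0:y1,x0:x1]
    n,l,s,c=cv2.connectedComponentsWithStats(mm);i=1+np.argmax(s[1:,4]);return c[i],s[i]
hsv=cv2.cvtColor(a,cv2.COLOR_BGR2HSV)
c,s=cen((g<75),(395,205,428,240));print("pad px",c,s,plane("top",[c],.012))
pad=plane("top",[c],.012)[0]
for bx in ((195,265,242,310),(243,265,288,312)):
    m=(hsv[:,:,1]<28)&(hsv[:,:,2]>140)
    c,s=cen(m,bx);print("pack",c,s,plane("top",[c],.049))
K=plane("top",[(434.5,255.5),(320.4,236.4),(441.3,203.4)],.01);print(K)
d=K[1]-K[0];print("front edge len",np.linalg.norm(d),"y-axis ang",np.arctan2(d[1],d[0]), "side",np.linalg.norm(K[2]-K[0]))
# posts tips/others in scene
hs=cv2.cvtColor(b,cv2.COLOR_BGR2HSV)
for n,im,bx in(("top",hsv,(340,215,365,245)),("scene",hs,(320,215,345,240))):
    m=((im[:,:,0]<8)|(im[:,:,0]>172))&(im[:,:,1]>150)&(im[:,:,2]>60)
    c,s=cen(m,bx);print("tab",n,c,s)
E
python3 m.py
```

```text
pad px [410.74269006 221.60623782] [398 209  26  26 513] [[ 0.62406149 -0.1657113   0.012     ]]
pack [217.05670103 285.50515464] [206 275  23  22 388] [[0.43585543 0.32537691 0.049     ]]
pack [264.64646465 287.8989899 ] [253 277  24  23 396] [[0.43369166 0.20657046 0.049     ]]
[[ 0.53595688 -0.22793811  0.01      ]
 [ 0.57718583  0.07043048  0.01      ]
 [ 0.67695325 -0.24810109  0.01      ]]
front edge len 0.30120366301509865 y-axis ang 1.4334845858847673 side 0.14243076485948378
tab top [350.25       228.52272727] [348 224   6  10  44]
tab scene [332.42465753 226.79452055] [326 222  13  12  73]
```

```bash
cat > m2.py <<'E'
from m import *
yaw=-0.139;R=np.array([[np.cos(yaw),-np.sin(yaw)],[np.sin(yaw),np.cos(yaw)]])
def W(P):
    P=np.atleast_2d(np.array(P,float))/1000;return np.c_[P[:,:2]@R.T+pad[:2],P[:,2]]
th=np.linspace(0,2*np.pi,60)
C=lambda x,y,r,z:[(x+r*np.cos(t),y+r*np.sin(t),z) for t in th]
edges=[[(-64,105,195),(46,105,195),(46,230,195),(-64,230,195),(-64,105,195)],
 [(38,40,10),(38,40,62)],[(38,-40,10),(38,-40,62)],C(0,0,36,12),
 [(-56,-62,80),(-32,-62,80),(-32,-44,80),(-56,-44,80),(-56,-62,80)],[(-55,45,77),(-55,217,77)]]
def ov(n,im,packs,k,box,f):
    x0,y0,x1,y1=box
    o=cv2.resize(im[y0:y1,x0:x1],None,fx=k,fy=k,interpolation=2)
    L=[W(e) for e in edges]+[np.array([(p[0]+.03*np.cos(t),p[1]+.03*np.sin(t),z) for t in th]) for p in packs for z in(0,.049)]
    for e in L:
        q=((proj(n,e)+.5-(x0,y0))*k).astype(int);cv2.polylines(o,[q.reshape(-1,1,2)],False,(0,255,0),1)
    cv2.imwrite(f,o)
if __name__=="__main__":
    pk=[(.4359,.3254),(.4337,.2066)]
    ov("top",a,pk,3,(200,160,450,310),"pics/o1.png");ov("scene",b,pk,4,(270,160,400,270),"pics/o2.png");ov("scene",b,pk,4,(230,260,370,400),"pics/o3.png")
    # keeper far/back bolts: front corners in scene
    print(tri([(332.4,226.8)],[(350.25,228.5)]))
E
python3 m2.py|tail -1
```

```text
[[ 0.58244093 -0.00116215  0.08963387  0.0006894 ]]
```

View pics/o1.png

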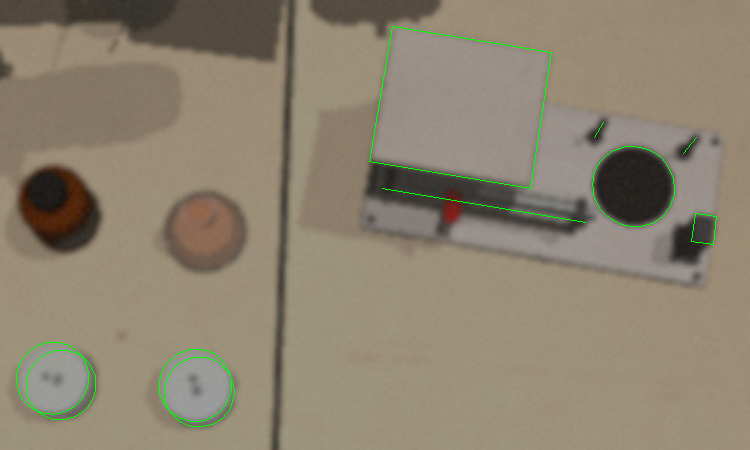

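View pics/o2.png

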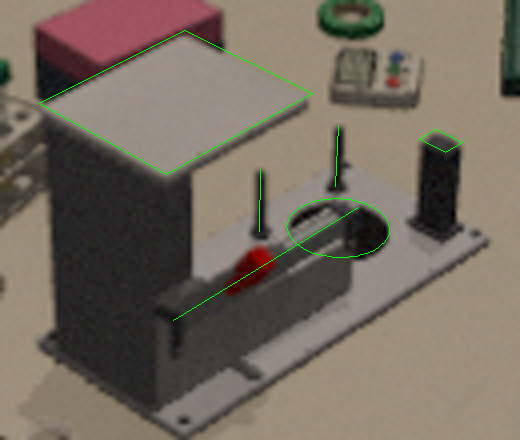

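View pics/o3.png

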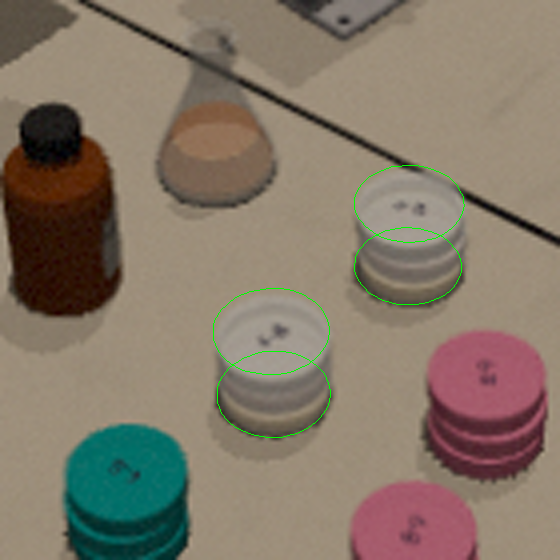

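The overlays agree to about 2 mm: the pad, posts, canopy and packs all fit. The tab triangulates to dock (-64, 157, 90), where it is expected at about (-68, y, 95). I'll write a move helper and go to the first pack, with the jaws along dock y and the tool yaw at 172°.

```bash
cat > g.py <<'E'
import numpy as np, sys
from scipy.spatial.transform import Rotation as Ro
from bench import sensors
def Rd(yawdeg,tilt=0):  # z down, x axis at yawdeg
    return (Ro.from_euler("z",yawdeg,degrees=True)*Ro.from_euler("x",180,degrees=True)*Ro.from_euler("y",tilt,degrees=True)).as_matrix()
def go(pts,p0=None,R0=None):
    s=sensors.get_state(); p0=s["tool_pos"] if p0 is None else p0; R0=s["ee_rot"] if R0 is None else R0
    for p,R in pts:
        print([list(np.round(R0.T@(np.array(p)-p0)*100,2)),list(np.round(Ro.from_matrix(R0.T@R).as_rotvec(degrees=True),1))])
def st():
    s=sensors.get_state();print(round(s["time"],2),s["tool_pos"].round(4),np.round(np.degrees(np.arctan2(s["ee_rot"][1,0],s["ee_rot"][0,0])),2),s["ee_rot"][:,2].round(3),s["ft_force"].round(2),round(s["opening"],3),s["joints"].round(2))
E
python3 - <<'E'
from g import *
st()
go([((.38,-.35,.25),Rd(70)),((.44,-.05,.25),Rd(120)),((.4337,.2066,.25),Rd(172)),((.4337,.2066,.12),Rd(172))])
E
```

```text
0.1 [ 0.2134 -0.587   0.2306] 19.98 [-0.001  0.001 -1.   ] [0.63 0.04 0.22] 0.998 [ 1.12  0.44  0.02  1.57 -0.01  1.13 -0.08]
[[np.float64(23.76), np.float64(-16.58), np.float64(-1.92)], [np.float64(-0.1), np.float64(-0.0), np.float64(-50.0)]]
[[np.float64(39.65), np.float64(-42.73), np.float64(-1.89)], [np.float64(-0.1), np.float64(-0.1), np.float64(-100.0)]]
[[np.float64(47.82), np.float64(-67.06), np.float64(-1.85)], [np.float64(-0.0), np.float64(-0.1), np.float64(-152.0)]]
[[np.float64(47.82), np.float64(-67.04), np.float64(11.15)], [np.float64(-0.0), np.float64(-0.1), np.float64(-152.0)]]
```

Emit:
play_rows --steps '[[[4,-2.8,-0.4],[0,0,-8]],[[8,-5.6,-0.8],[0,0,-16]],[[12,-8.4,-1.2],[0,0,-24]],[[16,-11.2,-1.6],[0,0,-32]],[[20,-14,-1.9],[0,0,-41]],[[23.8,-16.6,-1.9],[0,0,-50]],[[26.5,-21,-1.9],[0,0,-58]],[[29,-25,-1.9],[0,0,-66]],[[31.7,-29.5,-1.9],[0,0,-74]],[[34.4,-34,-1.9],[0,0,-82]],[[37,-38.4,-1.9],[0,0,-91]],[[39.6,-42.7,-1.9],[0,0,-100]],[[41,-46.5,-1.9],[0,0,-108]],[[42.3,-50.5,-1.9],[0,0,-116]],[[43.7,-55,-1.9],[0,0,-124]],[[45,-59,-1.9],[0,0,-132]],[[46.4,-63,-1.9],[0,0,-140]],[[47.8,-67,-1.9],[0,0,-148]],[[47.8,-67,-1.9],[0,0,-152]],[[47.8,-67,-1.9],[0,0,-152]]]' --grip 1

```text
time: 2.1
tool_pos: [0.4333, 0.2067, 0.2499]
ee_rot: [[-0.991, 0.136, -0.001], [0.136, 0.991, 0.0], [0.001, 0.0, -1.0]]
ft_force: [0.6, -1.1, -1.4]
opening: 1.0
```

```bash
python3 - <<'E'
from g import *
st()
go([((.4337,.2066,.08),Rd(172)),((.4337,.2066,.004),Rd(172))])
E
```

```text
2.1 [0.4333 0.2067 0.2499] 172.2 [-0.001  0.    -1.   ] [ 0.55 -1.14 -1.42] 1.0 [ 0.16  0.3  -0.89  1.83  0.26  1.13  0.62]
[[np.float64(-0.06), np.float64(-0.0), np.float64(16.99)], [np.float64(0.0), np.float64(-0.1), np.float64(0.2)]]
[[np.float64(-0.07), np.float64(-0.0), np.float64(24.59)], [np.float64(0.0), np.float64(-0.1), np.float64(0.2)]]
```

Emit:
play_rows --steps '[[[0,0,4],[0,0,0]],[[0,0,8],[0,0,0]],[[0,0,12],[0,0,0]],[[0,0,15],[0,0,0]],[[0,0,17.5],[0,0,0]],[[0,0,19],[0,0,0]],[[0,0,19],[0,0,0]]]'

```text
time: 2.8
tool_pos: [0.4329, 0.2034, 0.0584]
ee_rot: [[-0.99, 0.143, -0.003], [0.143, 0.99, -0.003], [0.003, -0.003, -1.0]]
ft_force: [-0.4, 0.6, -0.6]
opening: 0.999
```

```bash
python3 - <<'E'
from g import *; from h import *
st()
b=imaging.read_camera("scene")[:,:,::-1];cv2.imwrite("pics/a1.png",cv2.resize(b[220:400,220:420],None,fx=3,fy=3))
a=imaging.read_camera("top")[:,:,::-1];cv2.imwrite("pics/a2.png",cv2.resize(a[220:370,190:340],None,fx=4,fy=4))
E
```

```text
2.8 [0.4329 0.2034 0.0584] 171.76 [-0.003 -0.003 -1.   ] [-0.43  0.63 -0.6 ] 0.999 [-0.01  0.54 -0.72  2.06  0.54  0.73  0.35]
```

View pics/a1.png

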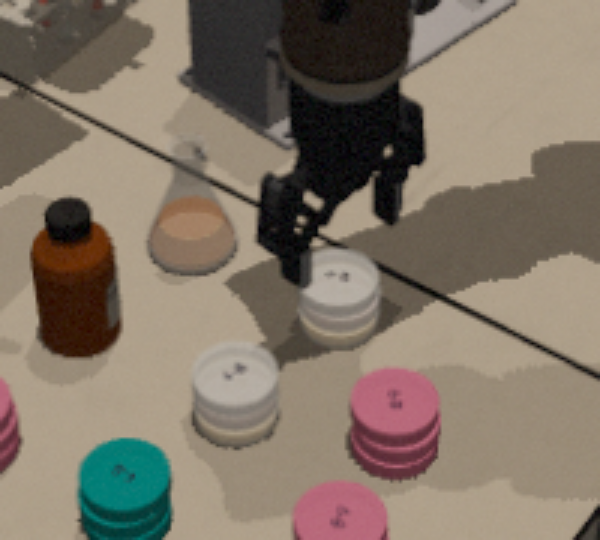

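View pics/a2.png

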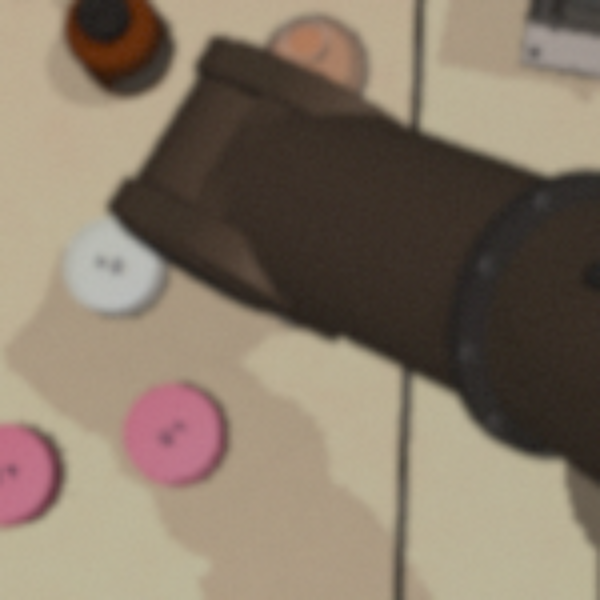

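Emit:
play_rows --steps '[[[0,0,0],[0,0,0]],[[0,0,0],[0,0,0]],[[0,0,2],[0,0,0]],[[0,0,4],[0,0,0]],[[0,0,5.5],[0,0,0]],[[0,0,5.5],[0,0,0]],[[0,0,5.5],[0,0,0]],[[0,0,5.5],[0,0,0]]]'

```text
time: 3.7
tool_pos: [0.4345, 0.206, 0.0063]
ee_rot: [[-0.99, 0.14, 0.001], [0.14, 0.99, 0.001], [-0.001, 0.001, -1.0]]
ft_force: [0.7, 0.3, 0.4]
opening: 1.002
```

```bash
python3 - <<'E'
from g import *; from h import *
st()
b=imaging.read_camera("scene")[:,:,::-1];cv2.imwrite("pics/a3.png",cv2.resize(b[260:380,270:390],None,fx=5,fy=5))
E
```

```text
3.7 [0.4345 0.206  0.0063] 171.97 [ 0.001  0.001 -1.   ] [0.71 0.28 0.36] 1.002 [-0.08  0.62 -0.64  2.1   0.64  0.62  0.26]
```

View pics/a3.png

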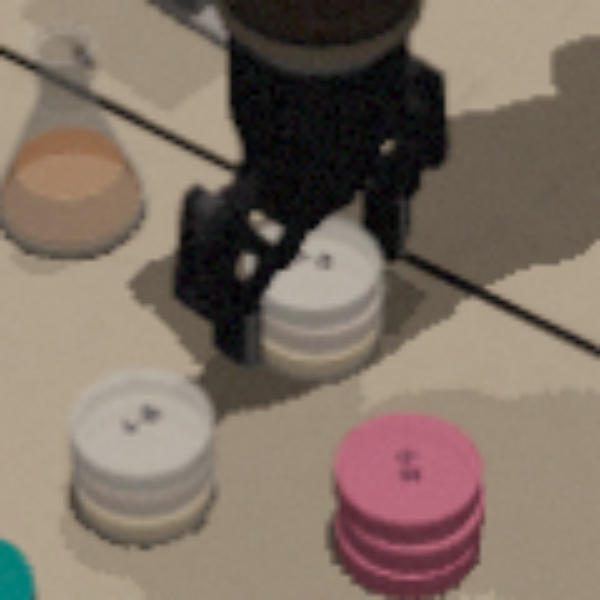

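The fingers straddle the right-hand pack, with the near finger at about (318,326) and the far one at (347,304). Closing now.

Emit:
play_rows --steps '[[[0,0,0],[0,0,0]],[[0,0,0],[0,0,0]],[[0,0,0],[0,0,0]],[[0,0,0],[0,0,0]],[[0,0,0],[0,0,0]],[[0,0,0],[0,0,0]],[[0,0,0],[0,0,0]],[[0,0,0],[0,0,0]]]' --grip 0

```text
time: 4.55
tool_pos: [0.4342, 0.2057, 0.0061]
ee_rot: [[-0.99, 0.14, 0.001], [0.14, 0.99, -0.0], [-0.001, 0.0, -1.0]]
ft_force: [-2.3, -1.6, 10.5]
opening: 0.694
```

Emit:
play_rows --steps '[[[0,0,-1],[0,0,0]],[[0,0,-3],[0,0,0]],[[0,0,-6],[0,0,0]],[[0,0,-9],[0,0,0]],[[0,0,-12],[0,0,0]],[[0,0,-15],[0,0,0]],[[0,0,-15],[0,0,0]],[[0,0,-15],[0,0,0]],[[0,0,-15],[0,0,0]]]'

```text
time: 5.45
tool_pos: [0.4334, 0.2051, 0.1547]
ee_rot: [[-0.99, 0.14, -0.001], [0.14, 0.99, -0.001], [0.001, -0.001, -1.0]]
ft_force: [0.1, -0.4, -1.1]
opening: 0.694
```

```bash
python3 - <<'E'
from g import *; from h import *
st()
b=imaging.read_camera("scene")[:,:,::-1];cv2.imwrite("pics/a4.png",cv2.resize(b[160:360,270:470],None,fx=3,fy=3))
P=[.62406,-.16571]
for z in (.20,.10,.018): go([((P[0],P[1],z),Rd(172))])
E
```

```text
5.45 [0.4334 0.2051 0.1547] 171.98 [-0.001 -0.001 -1.   ] [ 0.08 -0.45 -1.1 ] 0.694 [ 0.09  0.41 -0.83  1.96  0.38  0.93  0.5 ]
[[np.float64(-24.06), np.float64(-34.06), np.float64(-4.56)], [np.float64(-0.1), np.float64(-0.1), np.float64(-0.0)]]
[[np.float64(-24.07), np.float64(-34.05), np.float64(5.44)], [np.float64(-0.1), np.float64(-0.1), np.float64(-0.0)]]
[[np.float64(-24.08), np.float64(-34.04), np.float64(13.64)], [np.float64(-0.1), np.float64(-0.1), np.float64(-0.0)]]
```

View pics/a4.png

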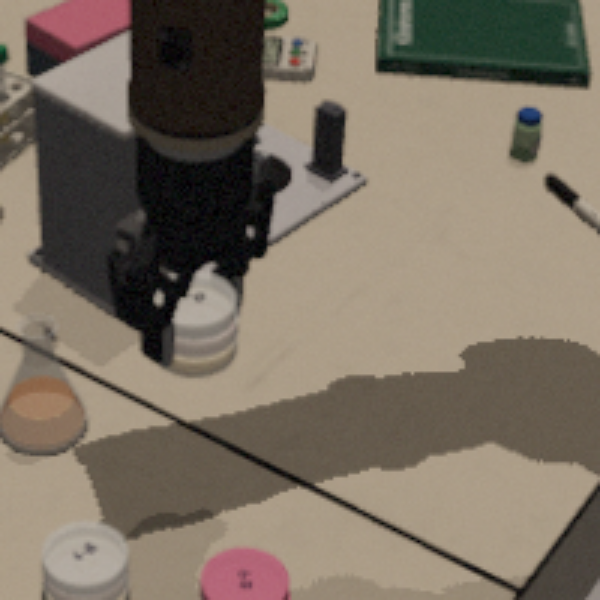

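Emit:
play_rows --steps '[[[0,-4,-2],[0,0,0]],[[-1,-8,-4.6],[0,0,0]],[[-2,-12,-4.6],[0,0,0]],[[-3,-16,-4.6],[0,0,0]],[[-4,-20,-4.6],[0,0,0]],[[-5,-24,-4.6],[0,0,0]],[[-6,-28,-4.6],[0,0,0]],[[-7,-32,-4.6],[0,0,0]],[[-8,-35,-4.6],[0,0,0]],[[-11,-36,-4.6],[0,0,0]],[[-15,-35,-4.6],[0,0,0]],[[-19,-34.1,-4.6],[0,0,0]],[[-22,-34.1,-4.6],[0,0,0]],[[-24.1,-34.1,-4.6],[0,0,0]],[[-24.1,-34.1,-4.6],[0,0,0]],[[-24.1,-34.1,-4.6],[0,0,0]],[[-24.1,-34.1,-4.6],[0,0,0]]]'

```text
time: 7.2
tool_pos: [0.6239, -0.1655, 0.2006]
ee_rot: [[-0.99, 0.139, -0.002], [0.139, 0.99, 0.0], [0.002, -0.0, -1.0]]
ft_force: [0.3, 0.9, -0.1]
opening: 0.695
```

```bash
python3 - <<'E'
from g import *; from h import *
st()
b=imaging.read_camera("scene")[:,:,::-1];cv2.imwrite("pics/a5.png",cv2.resize(b[130:280,260:410],None,fx=4,fy=4))
a=imaging.read_camera("top")[:,:,::-1];cv2.imwrite("pics/a6.png",cv2.resize(a[150:300,310:460],None,fx=4,fy=4))
P=[.62406,-.16571]
for z in (.10,.03,.018): go([((P[0],P[1],z),Rd(172))])
E
```

```text
7.2 [ 0.6239 -0.1655  0.2006] 172.0 [-0.002  0.    -1.   ] [ 0.31  0.92 -0.14] 0.695 [ 0.61  0.59 -0.69  1.51  0.39  1.18  1.28]
[[np.float64(-0.0), np.float64(0.01), np.float64(10.12)], [np.float64(-0.0), np.float64(-0.0), np.float64(-0.0)]]
[[np.float64(-0.01), np.float64(0.01), np.float64(17.12)], [np.float64(-0.0), np.float64(-0.0), np.float64(-0.0)]]
[[np.float64(-0.01), np.float64(0.01), np.float64(18.32)], [np.float64(-0.0), np.float64(-0.0), np.float64(-0.0)]]
```

View pics/a5.png

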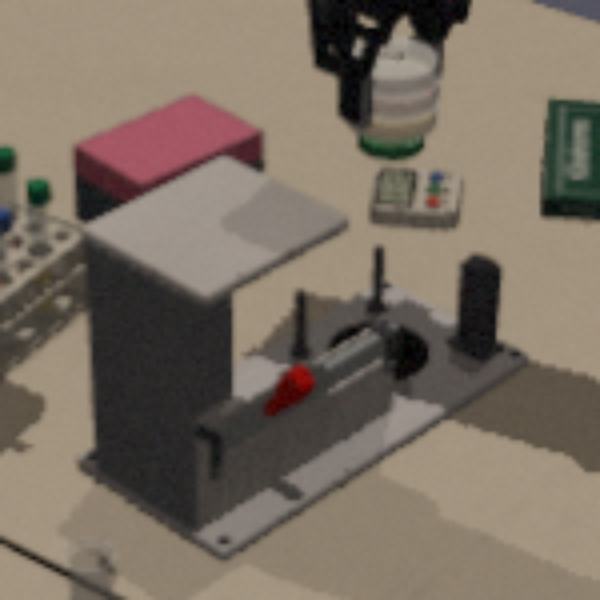

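View pics/a6.png

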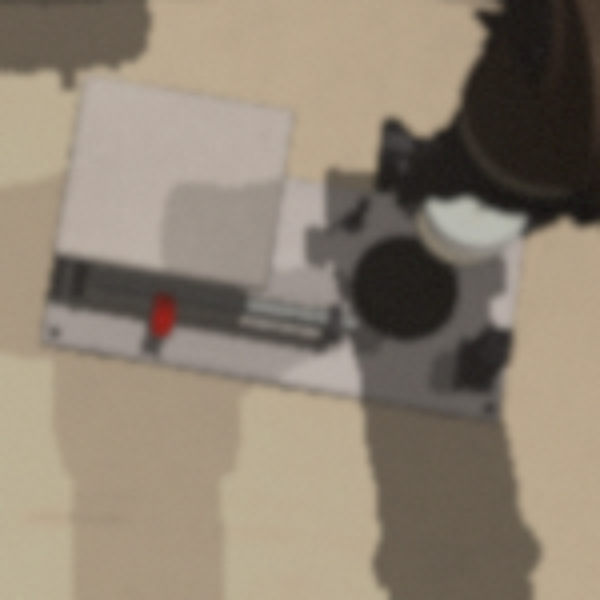

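Emit:
play_rows --steps '[[[0,0,3],[0,0,0]],[[0,0,6],[0,0,0]],[[0,0,9],[0,0,0]],[[0,0,12],[0,0,0]],[[0,0,14.5],[0,0,0]],[[0,0,16.5],[0,0,0]],[[0,0,17.2],[0,0,0]],[[0,0,17.4],[0,0,0]],[[0,0,17.4],[0,0,0]],[[0,0,17.4],[0,0,0]]]'

```text
time: 8.3
tool_pos: [0.6257, -0.1658, 0.0286]
ee_rot: [[-0.99, 0.14, 0.002], [0.14, 0.99, -0.0], [-0.002, -0.0, -1.0]]
ft_force: [0.3, -0.2, 0.2]
opening: 0.698
```

```bash
python3 - <<'E'
from g import *; from h import *
st()
b=imaging.read_camera("scene")[:,:,::-1];cv2.imwrite("pics/a7.png",cv2.resize(b[160:260,290:410],None,fx=5,fy=5))
P=[.62406,-.16571]
go([((P[0],P[1],.018),Rd(172))])
E
```

```text
8.3 [ 0.6257 -0.1658  0.0286] 171.97 [ 0.002 -0.    -1.   ] [ 0.34 -0.16  0.16] 0.698 [ 0.56  0.77 -0.6   1.67  0.54  0.88  1.17]
[[np.float64(0.17), np.float64(-0.02), np.float64(1.06)], [np.float64(-0.0), np.float64(0.1), np.float64(-0.0)]]
```

View pics/a7.png

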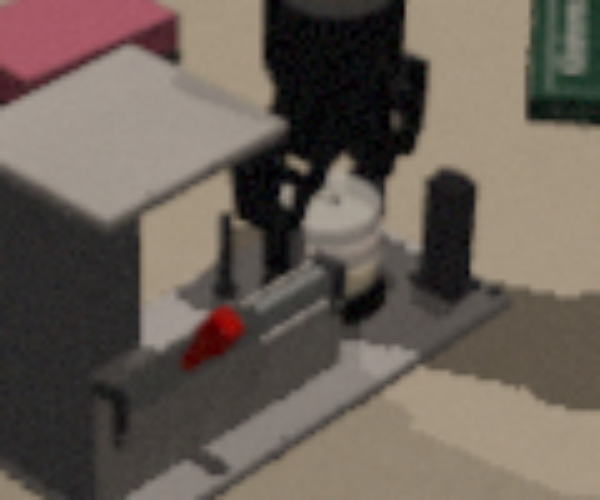

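Emit:
play_rows --steps '[[[0.1,0,0.3],[0,0,0]],[[0.1,0,0.5],[0,0,0]],[[0.1,0,0.6],[0,0,0]],[[0.1,0,0.7],[0,0,0]],[[0.1,0,0.8],[0,0,0]],[[0.1,0,0.8],[0,0,0]],[[0.1,0,0.8],[0,0,0]],[[0.1,0,0.8],[0,0,0]]]'

```text
time: 9.15
tool_pos: [0.624, -0.1655, 0.0194]
ee_rot: [[-0.99, 0.139, 0.0], [0.139, 0.99, -0.0], [-0.0, 0.0, -1.0]]
ft_force: [-0.7, 0.5, -0.7]
opening: 0.695
```

Emit:
play_rows --steps '[[[0,0,0.05],[0,0,0]],[[0,0,0.1],[0,0,0]],[[0,0,0.15],[0,0,0]],[[0,0,0.15],[0,0,0]],[[0,0,0.15],[0,0,0]]]'

```text
time: 9.65
tool_pos: [0.624, -0.1655, 0.0182]
ee_rot: [[-0.99, 0.14, 0.0], [0.14, 0.99, -0.0], [-0.0, -0.0, -1.0]]
ft_force: [-2.9, 0.7, 5.4]
opening: 0.696
```

Contact at 5 N and z 0.0182, as predicted. Releasing and lifting.

Emit:
play_rows --steps '[[[0,0,0],[0,0,0]],[[0,0,0],[0,0,0]],[[0,0,0],[0,0,0]],[[0,0,0],[0,0,0]],[[0,0,0],[0,0,0]]]' --grip 1

```text
time: 10.15
tool_pos: [0.6239, -0.1655, 0.0177]
ee_rot: [[-0.99, 0.14, -0.0], [0.14, 0.99, 0.0], [0.0, 0.0, -1.0]]
ft_force: [0.3, 0.2, 1.0]
opening: 0.998
```

Emit:
play_rows --steps '[[[0,0,-1],[0,0,0]],[[0,0,-3],[0,0,0]],[[0,0,-6],[0,0,0]],[[0,0,-10],[0,0,0]],[[0,0,-14],[0,0,0]],[[0,0,-18],[0,0,0]],[[4,0,-18],[0,0,0]],[[8,0,-18],[0,0,0]],[[12,1,-18],[0,0,0]],[[14,5,-18],[0,0,0]],[[16,9,-18],[0,0,0]],[[17,13,-18],[0,0,0]],[[18,17,-18],[0,0,0]],[[19,20,-18],[0,0,0]],[[20,24,-18],[0,0,0]],[[21,28,-18],[0,0,0]],[[21,30,-18],[0,0,0]],[[21,30,-18],[0,0,0]]]'

```text
time: 11.95
tool_pos: [0.4575, 0.1647, 0.1989]
ee_rot: [[-0.991, 0.134, 0.002], [0.134, 0.991, 0.002], [-0.001, 0.002, -1.0]]
ft_force: [-0.3, -0.8, 0.3]
opening: 0.997
```

```bash
python3 - <<'E'
from g import *; from h import *
st()
b=imaging.read_camera("scene")[:,:,::-1];cv2.imwrite("pics/a8s.png",b);cv2.imwrite("pics/a8.png",cv2.resize(b[160:260,290:410],None,fx=5,fy=5))
a=imaging.read_camera("top")[:,:,::-1];cv2.imwrite("pics/a9t.png",a);cv2.imwrite("pics/a9.png",cv2.resize(a[150:300,310:460],None,fx=4,fy=4))
for z in (.2,.12,.06,.005): go([((.4359,.3254,z),Rd(172))])
E
```

```text
11.95 [0.4575 0.1647 0.1989] 172.29 [ 0.002  0.002 -1.   ] [-0.27 -0.83  0.33] 0.997 [ 0.22  0.37 -0.85  1.9   0.32  1.02  0.66]
[[np.float64(4.44), np.float64(16.0), np.float64(-0.19)], [np.float64(-0.0), np.float64(0.0), np.float64(0.0)]]
[[np.float64(4.44), np.float64(16.0), np.float64(7.81)], [np.float64(-0.0), np.float64(0.0), np.float64(0.0)]]
[[np.float64(4.44), np.float64(16.0), np.float64(13.81)], [np.float64(-0.0), np.float64(0.0), np.float64(0.0)]]
[[np.float64(4.44), np.float64(16.0), np.float64(19.31)], [np.float64(-0.0), np.float64(0.0), np.float64(0.0)]]
```

View pics/a8.png

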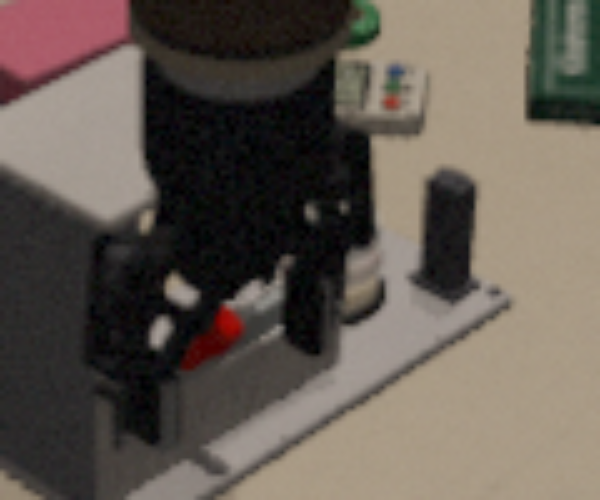

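View pics/a9.png

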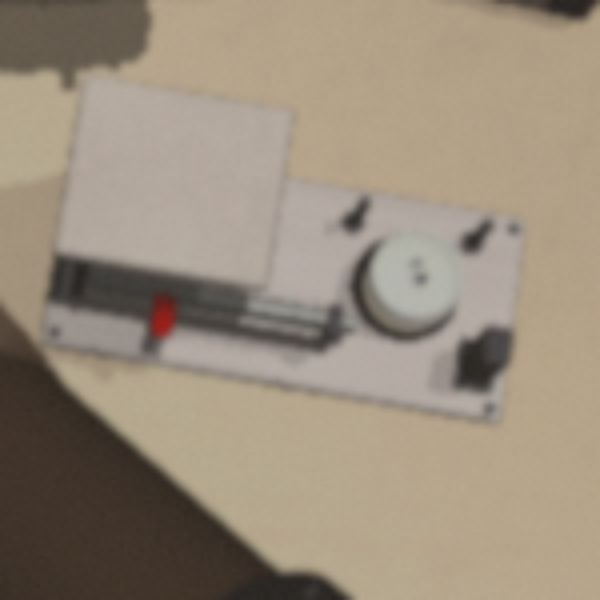

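```bash
python3 - <<'E'
from h import *
a=cv2.imread("pics/a9t.png");x0,y0=390,200
c=a[y0:245,x0:435]
h=cv2.cvtColor(c,cv2.COLOR_BGR2HSV)
# project predicted rims for comparison
th=np.linspace(0,2*np.pi,80)
o=cv2.resize(a[195:245,385:440],None,fx=11,fy=11,interpolation=2)
for z,col in((.061,(0,255,0)),(.012,(255,0,0))):
    P=np.c_[.62406+.03*np.cos(th),-.16571+.03*np.sin(th),np.full(80,z)]
    q=((proj("top",P)+.5-(385,195))*11).astype(int);cv2.polylines(o,[q.reshape(-1,1,2)],True,col,1)
cv2.imwrite("pics/b0.png",o)
m=((h[:,:,1]<22)&(h[:,:,2]>150)).astype(np.uint8)
print(h[20,20],h[:,:,1][20],h[:,:,2][20])
E
```

```text
[ 34  11 181] [24 22 24 23 21 23 25 26 31 33 36 32 26 13 13 11 13 10 10 13 11 11 13 14
 11  8 10 12 10 13 11 13 13 15 15 14 21 23 25 23 24 26 24 24 26] [181 182 182 181 170 158 144 116  74  54  78 111 127 155 177 181 183 181
 181 181 181 180 174 159 135 131 148 173 181 182 182 181 179 175 173 176
 178 177 181 179 178 180 178 179 178]
```

View pics/b0.png

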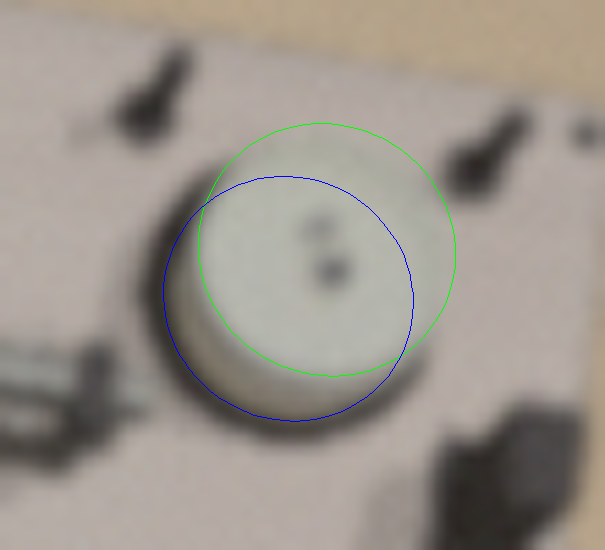

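Emit:
play_rows --steps '[[[1,4,0],[0,0,0]],[[2,8,0],[0,0,0]],[[3,12,0],[0,0,0]],[[4.4,15,0],[0,0,0]],[[4.4,16,3],[0,0,0]],[[4.4,16,6],[0,0,0]],[[4.4,16,9],[0,0,0]],[[4.4,16,12],[0,0,0]],[[4.4,16,13],[0,0,0]],[[4.4,16,13],[0,0,0]],[[4.4,16,13],[0,0,0]]]'

```text
time: 13.15
tool_pos: [0.4374, 0.3254, 0.0689]
ee_rot: [[-0.99, 0.14, 0.001], [0.14, 0.99, 0.001], [-0.001, 0.001, -1.0]]
ft_force: [1.6, -0.5, 0.5]
opening: 1.003
```

```bash
python3 - <<'E'
from g import *
st()
for z in (.06,.005): go([((.4359,.3254,z),Rd(172))])
E
```

```text
13.15 [0.4374 0.3254 0.0689] 171.93 [ 0.001  0.001 -1.   ] [ 1.6  -0.46  0.51] 1.003 [-0.22  0.61 -0.73  1.9   0.55  0.84  0.19]
[[np.float64(0.15), np.float64(-0.02), np.float64(0.89)], [np.float64(0.0), np.float64(0.0), np.float64(-0.1)]]
[[np.float64(0.15), np.float64(-0.03), np.float64(6.39)], [np.float64(0.0), np.float64(0.0), np.float64(-0.1)]]
```

The placed pack matches its predicted rim circles to within about 1 px. Descending on the second pack.

Emit:
play_rows --steps '[[[0,0,0],[0,0,0]],[[0,0,2],[0,0,0]],[[0,0,4],[0,0,0]],[[0,0,5.5],[0,0,0]],[[0,0,6.3],[0,0,0]],[[0,0,6.3],[0,0,0]],[[0,0,6.3],[0,0,0]],[[0,0,6.3],[0,0,0]]]'

```text
time: 13.95
tool_pos: [0.437, 0.3259, 0.0056]
ee_rot: [[-0.99, 0.139, 0.001], [0.139, 0.99, 0.001], [-0.001, 0.001, -1.0]]
ft_force: [1.0, -0.8, -0.2]
opening: 1.0
```

```bash
python3 - <<'E'
from g import *; from h import *
st()
b=imaging.read_camera("scene")[:,:,::-1];cv2.imwrite("pics/b3.png",cv2.resize(b[270:390,230:350],None,fx=5,fy=5))
E
```

```text
13.95 [0.437  0.3259 0.0056] 171.98 [ 0.001  0.001 -1.   ] [ 0.97 -0.81 -0.18] 1.0 [-0.28  0.7  -0.66  1.94  0.64  0.72  0.11]
```

View pics/b3.png

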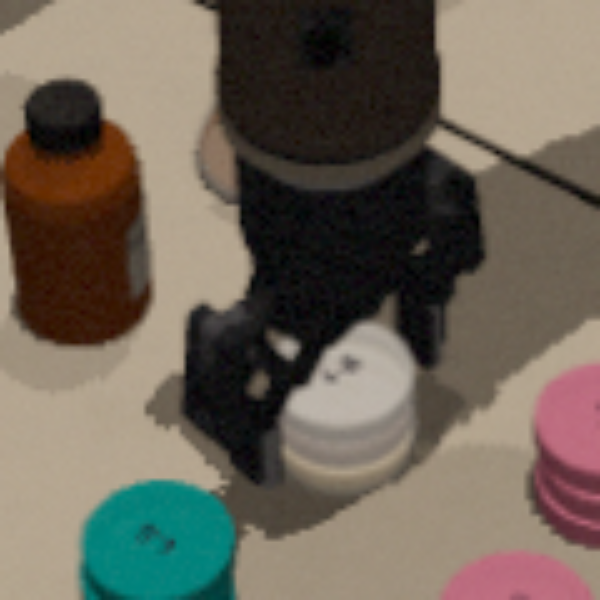

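Emit:
play_rows --steps '[[[0.1,0,0],[0,0,0]],[[0.1,0,0],[0,0,0]],[[0.1,0,0],[0,0,0]],[[0.1,0,0],[0,0,0]],[[0.1,0,0],[0,0,0]],[[0.1,0,0],[0,0,0]],[[0.1,0,0],[0,0,0]],[[0.1,0,0],[0,0,0]],[[0.1,0,0],[0,0,0]]]' --grip 0

```text
time: 14.9
tool_pos: [0.4357, 0.3257, 0.0054]
ee_rot: [[-0.99, 0.139, 0.001], [0.139, 0.99, 0.0], [-0.001, 0.0, -1.0]]
ft_force: [-1.6, -1.3, 6.6]
opening: 0.699
```

Emit:
play_rows --steps '[[[0,0,-1],[0,0,0]],[[0,0,-3],[0,0,0]],[[0,0,-6],[0,0,0]],[[0,0,-9],[0,0,0]],[[0,0,-12],[0,0,0]],[[0,0,-16],[0,0,0]],[[0,0,-20],[0,0,0]],[[0,0,-22],[0,0,0]],[[0,0,-22],[0,0,0]],[[0,0,-22],[0,0,0]]]'

```text
time: 15.9
tool_pos: [0.4356, 0.3253, 0.2251]
ee_rot: [[-0.99, 0.14, 0.001], [0.14, 0.99, -0.0], [-0.001, 0.0, -1.0]]
ft_force: [0.4, -0.8, -1.4]
opening: 0.696
```

```bash
python3 - <<'E'
from g import *; from h import *
st()
b=imaging.read_camera("scene")[:,:,::-1];cv2.imwrite("pics/b4.png",cv2.resize(b[150:350,200:400],None,fx=3,fy=3))
for x,y,z in ((.46,-.165,.22),(.62406,-.16571,.2),(.62406,-.16571,.08),(.62406,-.16571,.067)): go([((x,y,z),Rd(172))])
E
```

```text
15.9 [0.4356 0.3253 0.2251] 171.98 [ 0.001 -0.    -1.   ] [ 0.41 -0.81 -1.44] 0.696 [-0.12  0.44 -0.85  1.73  0.36  1.14  0.35]
[[np.float64(-9.29), np.float64(-48.17), np.float64(0.47)], [np.float64(-0.1), np.float64(-0.0), np.float64(-0.0)]]
[[np.float64(-25.54), np.float64(-45.94), np.float64(2.46)], [np.float64(-0.1), np.float64(-0.0), np.float64(-0.0)]]
[[np.float64(-25.55), np.float64(-45.93), np.float64(14.46)], [np.float64(-0.1), np.float64(-0.0), np.float64(-0.0)]]
[[np.float64(-25.55), np.float64(-45.93), np.float64(15.76)], [np.float64(-0.1), np.float64(-0.0), np.float64(-0.0)]]
```

View pics/b4.png

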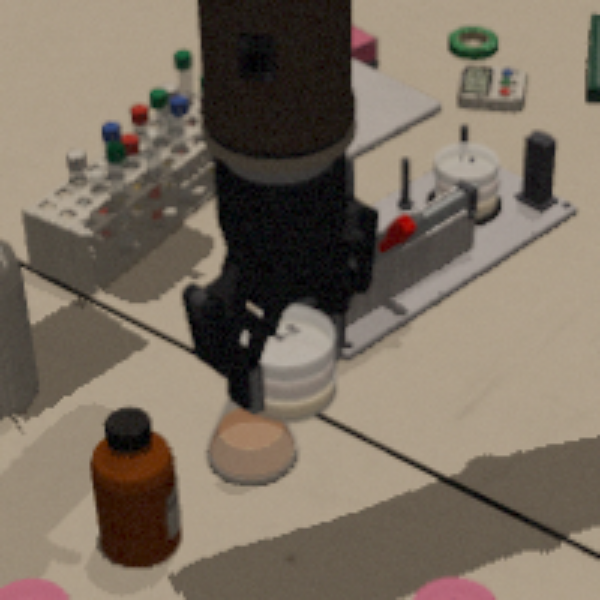

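The pack is held level, with the flask and bottles untouched. Carrying it to above the pad.

Emit:
play_rows --steps '[[[-1,-4,0],[0,0,0]],[[-2,-8,0],[0,0,0]],[[-3,-12,0],[0,0,0]],[[-4,-16,0.5],[0,0,0]],[[-5,-20,0.5],[0,0,0]],[[-5.5,-24,0.5],[0,0,0]],[[-6,-28,0.5],[0,0,0]],[[-7,-32,0.5],[0,0,0]],[[-7.5,-36,0.5],[0,0,0]],[[-8.5,-40,0.5],[0,0,0]],[[-9,-44,0.5],[0,0,0]],[[-11,-47,0.5],[0,0,0]],[[-15,-47.4,0.5],[0,0,0]],[[-19,-46.5,0.5],[0,0,0]],[[-23,-46,1.5],[0,0,0]],[[-25.5,-45.9,2.5],[0,0,0]],[[-25.5,-45.9,2.5],[0,0,0]],[[-25.5,-45.9,2.5],[0,0,0]],[[-25.5,-45.9,2.5],[0,0,0]]]'

```text
time: 17.85
tool_pos: [0.623, -0.1644, 0.1993]
ee_rot: [[-0.99, 0.139, -0.002], [0.139, 0.99, 0.0], [0.002, -0.0, -1.0]]
ft_force: [-0.5, 0.4, -0.0]
opening: 0.695
```

Emit:
play_rows --steps '[[[0,0,3],[0,0,0]],[[0,0,6],[0,0,0]],[[0,0,9],[0,0,0]],[[0,0,11],[0,0,0]],[[0,0,12],[0,0,0]],[[0,0,12],[0,0,0]],[[0,0,12],[0,0,0]],[[0,0,12],[0,0,0]]]'

```text
time: 18.65
tool_pos: [0.6249, -0.1646, 0.0814]
ee_rot: [[-0.99, 0.14, 0.002], [0.14, 0.99, -0.001], [-0.002, -0.0, -1.0]]
ft_force: [-0.5, 1.1, -1.3]
opening: 0.699
```

```bash
python3 - <<'E'
from g import *; from h import *
st()
b=imaging.read_camera("scene")[:,:,::-1];cv2.imwrite("pics/b5.png",cv2.resize(b[140:250,300:410],None,fx=5,fy=5))
go([((.6240,-.1655,.067),Rd(172))])
E
```

```text
18.65 [ 0.6249 -0.1646  0.0814] 171.97 [ 0.002 -0.001 -1.   ] [-0.53  1.13 -1.33] 0.699 [ 0.58  0.7  -0.63  1.64  0.48  0.96  1.21]
[[np.float64(0.08), np.float64(-0.1), np.float64(1.43)], [np.float64(-0.0), np.float64(0.1), np.float64(-0.0)]]
```

View pics/b5.png

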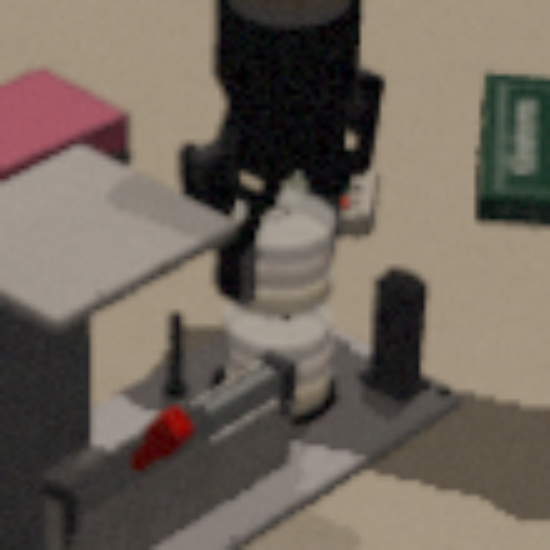

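Emit:
play_rows --steps '[[[0,-0.1,0.3],[0,0,0]],[[0,-0.1,0.6],[0,0,0]],[[0,-0.1,0.9],[0,0,0]],[[0,-0.1,1.1],[0,0,0]],[[0,-0.1,1.2],[0,0,0]],[[0,-0.1,1.2],[0,0,0]],[[0,-0.1,1.2],[0,0,0]],[[0,-0.1,1.2],[0,0,0]]]'

```text
time: 19.5
tool_pos: [0.624, -0.1655, 0.0679]
ee_rot: [[-0.99, 0.14, 0.0], [0.14, 0.99, -0.0], [-0.0, -0.0, -1.0]]
ft_force: [-0.6, -0.2, 0.2]
opening: 0.695
```

Emit:
play_rows --steps '[[[0,0,0.05],[0,0,0]],[[0,0,0.1],[0,0,0]],[[0,0,0.15],[0,0,0]],[[0,0,0.15],[0,0,0]],[[0,0,0.15],[0,0,0]]]'

```text
time: 20.0
tool_pos: [0.624, -0.1655, 0.0665]
ee_rot: [[-0.99, 0.14, 0.0], [0.14, 0.99, -0.0], [-0.0, -0.0, -1.0]]
ft_force: [-1.0, -0.2, 2.7]
opening: 0.693
```

Contact at 2.7 N and z 0.0665, against a predicted 0.0664. Releasing, lifting straight up and backing off.

Emit:
play_rows --steps '[[[0,0,0],[0,0,0]],[[0,0,0],[0,0,0]],[[0,0,0],[0,0,0]],[[0,0,0],[0,0,0]],[[0,0,0],[0,0,0]]]' --grip 1

```text
time: 20.5
tool_pos: [0.6239, -0.1656, 0.0662]
ee_rot: [[-0.99, 0.14, -0.0], [0.14, 0.99, -0.0], [0.0, -0.0, -1.0]]
ft_force: [0.2, 0.2, 0.5]
opening: 1.0
```

Emit:
play_rows --steps '[[[0,0,-1],[0,0,0]],[[0,0,-3],[0,0,0]],[[0,0,-6],[0,0,0]],[[0,0,-10],[0,0,0]],[[0,0,-14],[0,0,0]],[[4,0,-16],[0,0,0]],[[8,0,-16],[0,0,0]],[[12,0,-16],[0,0,0]],[[16,0,-16],[0,0,0]],[[20,0,-16],[0,0,0]],[[20,0,-16],[0,0,0]],[[20,0,-16],[0,0,0]]]'

```text
time: 21.7
tool_pos: [0.4257, -0.1379, 0.2273]
ee_rot: [[-0.99, 0.14, 0.001], [0.14, 0.99, -0.002], [-0.001, -0.002, -1.0]]
ft_force: [0.3, -0.9, 0.5]
opening: 0.998
```

```bash
cat > ob.py <<'E'
from h import *
def ob(tag,cx=.62406,cy=-.16571):
    th=np.linspace(0,2*np.pi,80)
    for n,bx,k in(("top",(310,160,450,265),5),("scene",(270,150,400,270),5)):
        im=imaging.read_camera(n)[:,:,::-1];cv2.imwrite(f"pics/{tag}_{n}_raw.png",im)
        x0,y0,x1,y1=bx;o=cv2.resize(im[y0:y1,x0:x1],None,fx=k,fy=k,interpolation=2)
        for z,col in((.110,(0,255,0)),(.061,(255,0,0)),(.012,(0,0,255))):
            P=np.c_[cx+.03*np.cos(th),cy+.03*np.sin(th),np.full(80,z)]
            q=((proj(n,P)+.5-(x0,y0))*k).astype(int);cv2.polylines(o,[q.reshape(-1,1,2)],True,col,1)
        cv2.imwrite(f"pics/{tag}_{n}.png",o)
E
python3 - <<'E'
from g import *; from ob import *
st(); ob("c1")
E
```

```text
21.7 [ 0.4257 -0.1379  0.2273] 171.95 [ 0.001 -0.002 -1.   ] [ 0.25 -0.93  0.49] 0.998 [ 0.88  0.24 -0.8   1.94  0.21  1.04  1.41]
```

View pics/c1_top.png

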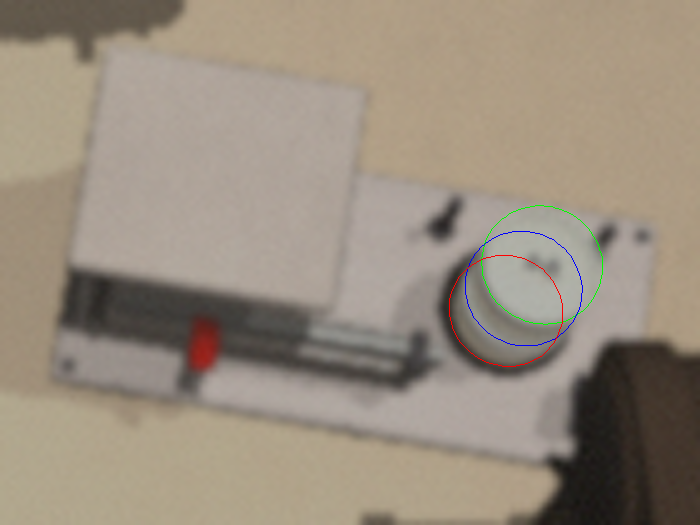

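View pics/c1_scene.png

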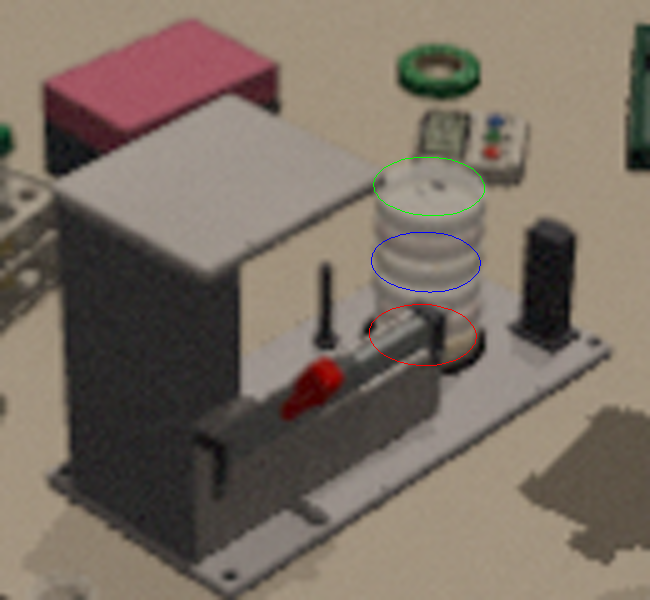

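The stack is sound in both views. Next is the tab: I'll remeasure it and plan a tilted pre-pose in front of it.

```bash
cat > t.py <<'E'
from h import *; from g import *
yaw=-0.139
R3=Ro.from_euler("z",yaw).as_matrix();O=np.array([.62406,-.16571,0])
def dk(p): return (R3@(np.array(p,float)/1000)+O)
def und(p): return (R3.T@(np.array(p)-O))*1000
def red(tag):
    r=[]
    for n,bx in(("scene",(290,190,400,260)),("top",(325,200,430,250))):
        im=cv2.cvtColor(cv2.imread(f"pics/{tag}_{n}_raw.png"),cv2.COLOR_BGR2HSV)
        m=((im[:,:,0]<8)|(im[:,:,0]>172))&(im[:,:,1]>140)&(im[:,:,2]>50)
        k=np.zeros(m.shape,np.uint8);k[bx[1]:bx[3],bx[0]:bx[2]]=m[bx[1]:bx[3],bx[0]:bx[2]]
        N,l,s,c=cv2.connectedComponentsWithStats(k);i=1+np.argmax(s[1:,4]);r.append(c[i]);print(n,c[i],s[i])
    t=tri([r[0]],[r[1]])[0];print("tab world",t,"dock",und(t[:3]));return t
def tabtcp(y,tilt,back,along=6):
    t=np.radians(tilt);z=np.array([np.sin(t),0,-np.cos(t)])
    return dk(np.array([-68,y,94.8])+(along-back)*z)
E
python3 - <<'E'
from t import *
red("c1")
for tl,bk in((20,120),(45,120),(45,60),(45,0)): go([(tabtcp(157,tl,bk),Rd(172.04,-tl))]);print(tabtcp(157,tl,bk).round(3))
print(Rd(172.04,-45).round(2))
E
```

```text
scene [332.18292683 227.20731707] [326 222  13  12  82]
top [350.31111111 228.53333333] [348 224   6  10  45]
tab world [ 5.82935767e-01 -1.33486304e-03  8.80009999e-02  2.36505886e-04] dock [-63.50223191 157.0918672   88.00099986]
[[np.float64(-9.18), np.float64(15.67), np.float64(2.53)], [np.float64(-0.0), np.float64(-19.9), np.float64(-0.1)]]
[0.54  0.005 0.202]
[[np.float64(-5.02), np.float64(15.67), np.float64(5.17)], [np.float64(-0.0), np.float64(-44.9), np.float64(-0.1)]]
[0.499 0.01  0.175]
[[np.float64(-9.25), np.float64(15.67), np.float64(9.42)], [np.float64(-0.0), np.float64(-44.9), np.float64(-0.1)]]
[0.541 0.004 0.133]
[[np.float64(-13.49), np.float64(15.68), np.float64(13.67)], [np.float64(-0.0), np.float64(-44.9), np.float64(-0.1)]]
[ 0.583 -0.001  0.091]
[[-0.7   0.14  0.7 ]
 [ 0.1   0.99 -0.1 ]
 [-0.71  0.   -0.71]]
```

Emit:
play_rows --steps '[[[0,4,0],[0,0,0]],[[0,8,0],[0,-8,0]],[[-1,12,1],[0,-16,0]],[[-2,15,2],[0,-24,0]],[[-3,15.7,3],[0,-32,0]],[[-4,15.7,4],[0,-40,0]],[[-5,15.7,5.2],[0,-45,0]],[[-5,15.7,5.2],[0,-45,0]],[[-5,15.7,5.2],[0,-45,0]],[[-5,15.7,5.2],[0,-45,0]]]' --grip 0.5

```text
time: 22.8
tool_pos: [0.4927, -0.0095, 0.1766]
ee_rot: [[-0.774, 0.186, 0.605], [0.107, 0.981, -0.164], [-0.624, -0.063, -0.779]]
ft_force: [-0.1, 0.1, -0.4]
opening: 0.499
```

```bash
python3 - <<'E'
from t import *
st()
s=sensors.get_state();print(und(s["tool_pos"]))
go([(tabtcp(157,45,60),Rd(172.04,-45)),(tabtcp(157,45,0),Rd(172.04,-45))])
b=imaging.read_camera("scene")[:,:,::-1];cv2.imwrite("pics/d1.png",cv2.resize(b[100:300,230:430],None,fx=3,fy=3))
E
```

```text
22.8 [ 0.4927 -0.0095  0.1766] 172.16 [ 0.605 -0.164 -0.779] [-0.09  0.1  -0.44] 0.499 [ 0.33  0.16 -0.76  2.46  1.61  0.5  -0.45]
[-151.7326915   136.48867697  176.63145796]
[[np.float64(-0.84), np.float64(2.54), np.float64(6.07)], [np.float64(-4.5), np.float64(-6.4), np.float64(0.3)]]
[[np.float64(-1.51), np.float64(3.0), np.float64(12.02)], [np.float64(-4.5), np.float64(-6.4), np.float64(0.3)]]
```

View pics/d1.png

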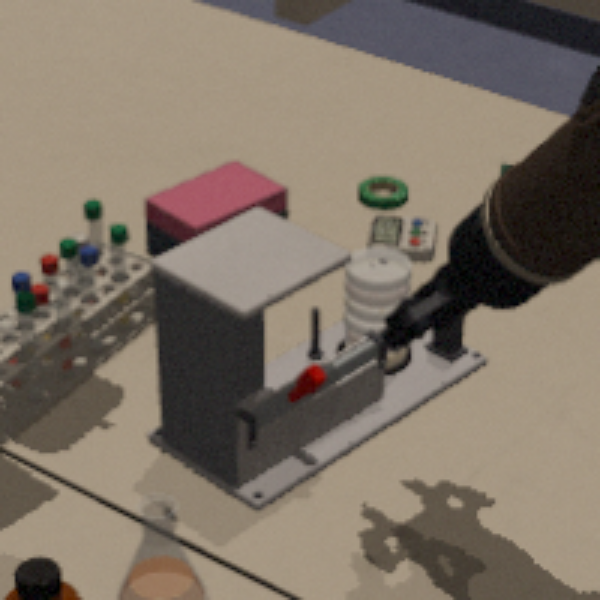

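Emit:
play_rows --steps '[[[0,0,0],[0,0,0]],[[0,0,0],[0,0,0]],[[0,0,0],[0,0,0]],[[0,0,0],[0,0,0]]]'

```text
time: 23.25
tool_pos: [0.4914, -0.0115, 0.1769]
ee_rot: [[-0.776, 0.188, 0.602], [0.108, 0.98, -0.167], [-0.622, -0.065, -0.78]]
ft_force: [0.0, -0.8, -0.2]
opening: 0.499
```

```bash
python3 - <<'E'
from t import *
st()
s=sensors.get_state();print(und(s["tool_pos"]))
for tl in(45,40): go([(tabtcp(157,tl,60),Rd(172.04,-tl)),(tabtcp(157,tl,0),Rd(172.04,-tl))])
E
```

```text
23.25 [ 0.4914 -0.0115  0.1769] 172.11 [ 0.602 -0.167 -0.78 ] [ 0.03 -0.75 -0.2 ] 0.499 [ 0.34  0.16 -0.76  2.46  1.6   0.5  -0.44]
[-152.72761912  134.33451128  176.88330935]
[[np.float64(-0.92), np.float64(2.78), np.float64(6.12)], [np.float64(-4.7), np.float64(-6.5), np.float64(0.3)]]
[[np.float64(-1.6), np.float64(3.27), np.float64(12.06)], [np.float64(-4.7), np.float64(-6.5), np.float64(0.3)]]
[[np.float64(-1.39), np.float64(2.78), np.float64(6.09)], [np.float64(-4.7), np.float64(-1.5), np.float64(0.1)]]
[[np.float64(-1.55), np.float64(3.27), np.float64(12.07)], [np.float64(-4.7), np.float64(-1.5), np.float64(0.1)]]
```

Emit:
play_rows --steps '[[[-0.5,1,2],[-1.5,-0.5,0]],[[-1,2,4],[-3,-1,0]],[[-1.4,2.8,6],[-4.7,-1.5,0]],[[-1.4,2.8,6],[-4.7,-1.5,0]],[[-1.4,2.8,6],[-4.7,-1.5,0]],[[-1.4,2.8,6],[-4.7,-1.5,0]],[[-1.4,2.8,6],[-4.7,-1.5,0]]]'

```text
time: 23.95
tool_pos: [0.543, 0.0046, 0.1373]
ee_rot: [[-0.759, 0.136, 0.636], [0.103, 0.991, -0.09], [-0.643, -0.003, -0.766]]
ft_force: [-0.6, -0.7, -0.0]
opening: 0.502
```

```bash
python3 - <<'E'
from t import *
st()
s=sensors.get_state();print(und(s["tool_pos"]))
for tl in(45,40): go([(tabtcp(157,tl,60),Rd(172.04,-tl)),(tabtcp(157,tl,0),Rd(172.04,-tl))])
b=imaging.read_camera("scene")[:,:,::-1];cv2.imwrite("pics/d2.png",cv2.resize(b[100:300,230:430],None,fx=3,fy=3))
E
```

```text
23.95 [0.543  0.0046 0.1373] 172.29 [ 0.636 -0.09  -0.766] [-0.59 -0.74 -0.02] 0.502 [ 0.36  0.35 -0.77  2.44  1.98  0.57 -0.72]
[-103.87350129  157.42848473  137.27407822]
[[np.float64(0.45), np.float64(-0.04), np.float64(0.18)], [np.float64(-0.0), np.float64(-5.0), np.float64(0.2)]]
[[np.float64(-0.07), np.float64(-0.04), np.float64(6.16)], [np.float64(-0.0), np.float64(-5.0), np.float64(0.2)]]
[[np.float64(-0.02), np.float64(-0.04), np.float64(0.16)], [np.float64(-0.0), np.float64(-0.0), np.float64(0.2)]]
[[np.float64(-0.02), np.float64(-0.04), np.float64(6.16)], [np.float64(-0.0), np.float64(-0.0), np.float64(0.2)]]
```

View pics/d2.png

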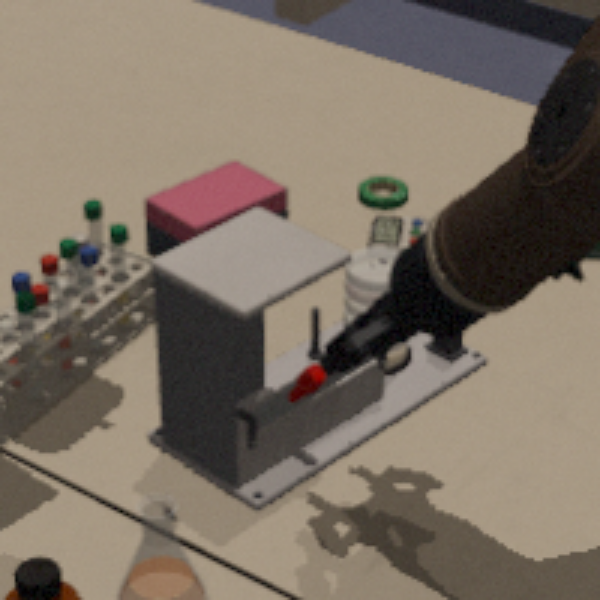

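Emit:
play_rows --steps '[[[0,0,1.5],[0,0,0]],[[0,0,3],[0,0,0]],[[0,0,4],[0,0,0]],[[0,0,4.8],[0,0,0]],[[0,0,5.5],[0,0,0]],[[0,0,6],[0,0,0]],[[0,0,6],[0,0,0]],[[0,0,6],[0,0,0]],[[0,0,6],[0,0,0]]]'

```text
time: 24.9
tool_pos: [0.5812, -0.0006, 0.0907]
ee_rot: [[-0.76, 0.136, 0.636], [0.103, 0.991, -0.089], [-0.642, -0.002, -0.767]]
ft_force: [-0.5, 0.1, 1.1]
opening: 0.503
```

```bash
python3 - <<'E'
from t import *
st()
s=sensors.get_state();print(und(s["tool_pos"]))
b=imaging.read_camera("scene")[:,:,::-1];cv2.imwrite("pics/d3.png",cv2.resize(b[170:270,270:370],None,fx=6,fy=6))
a=imaging.read_camera("top")[:,:,::-1];cv2.imwrite("pics/d4.png",cv2.resize(a[160:280,310:430],None,fx=5,fy=5))
E
```

```text
24.9 [ 0.5812 -0.0006  0.0907] 172.27 [ 0.636 -0.089 -0.767] [-0.51  0.14  1.07] 0.503 [ 0.35  0.53 -0.75  2.39  2.12  0.68 -0.79]
[-65.31763987 157.58241702  90.68028234]
```

View pics/d3.png

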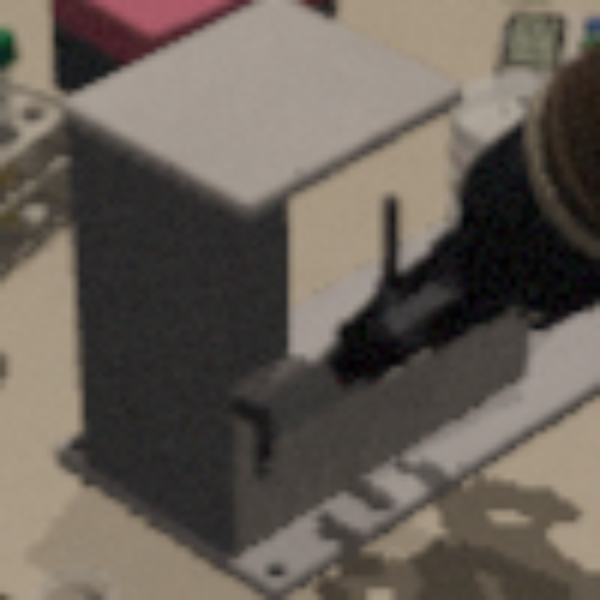

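View pics/d4.png

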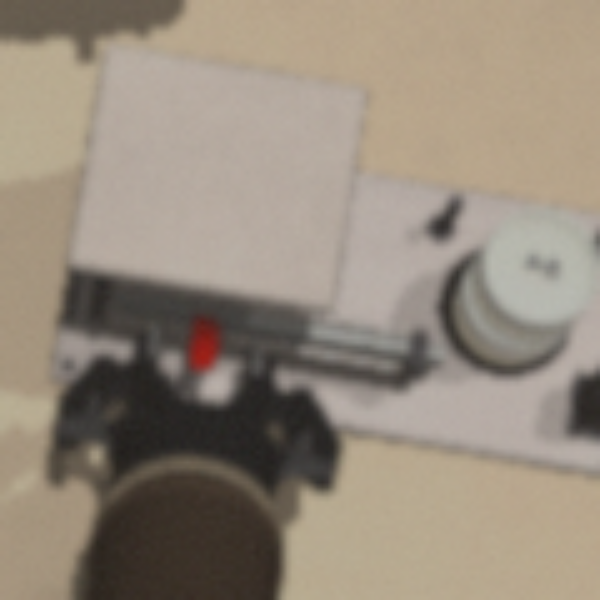

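The top view shows the red tab centred between the fingertips, with no contact on the roof. Closing now.

Emit:
play_rows --steps '[[[0,0,0],[0,0,0]],[[0,0,0],[0,0,0]],[[0,0,0],[0,0,0]],[[0,0,0],[0,0,0]],[[0,0,0],[0,0,0]],[[0,0,0],[0,0,0]],[[0,0,0],[0,0,0]]]' --grip 0

```text
time: 25.7
tool_pos: [0.5812, -0.0006, 0.0907]
ee_rot: [[-0.76, 0.136, 0.636], [0.103, 0.991, -0.089], [-0.642, -0.002, -0.766]]
ft_force: [-4.3, -0.3, 5.4]
opening: 0.146
```

```bash
python3 - <<'E'
from t import *
st()
s=sensors.get_state();print(und(s["tool_pos"]))
R=s["ee_rot"];print("dock -y in tool",(R.T@R3@np.array([0,-1,0])).round(3))
E
```

```text
25.7 [ 0.5812 -0.0006  0.0907] 172.27 [ 0.636 -0.089 -0.766] [-4.28 -0.26  5.36] 0.146 [ 0.35  0.53 -0.75  2.39  2.12  0.68 -0.79]
[-65.29253798 157.54491484  90.73356878]
dock -y in tool [ 0.003 -1.    -0.   ]
```

Emit:
play_rows --steps '[[[0,-0.5,0],[0,0,0]],[[0,-1.2,0],[0,0,0]],[[0,-2,0],[0,0,0]],[[0,-2.8,0],[0,0,0]],[[0,-3.6,0],[0,0,0]],[[0,-4.4,0],[0,0,0]],[[0,-5.2,0],[0,0,0]],[[0,-5.7,0],[0,0,0]],[[0,-6,0],[0,0,0]],[[0,-6,0],[0,0,0]],[[0,-6,0],[0,0,0]]]'

```text
time: 26.8
tool_pos: [0.5726, -0.0605, 0.0907]
ee_rot: [[-0.76, 0.136, 0.636], [0.103, 0.991, -0.089], [-0.642, -0.002, -0.767]]
ft_force: [-7.6, 2.2, 8.7]
opening: 0.147
```

```bash
python3 - <<'E'
from t import *
st()
s=sensors.get_state();print(und(s["tool_pos"]), R3.T@s["ft_force"])
b=imaging.read_camera("scene")[:,:,::-1];cv2.imwrite("pics/d5.png",cv2.resize(b[150:270,280:400],None,fx=5,fy=5))
a=imaging.read_camera("top")[:,:,::-1];cv2.imwrite("pics/d6.png",cv2.resize(a[160:280,330:450],None,fx=5,fy=5))
E
```

```text
26.8 [ 0.5726 -0.0605  0.0907] 172.28 [ 0.636 -0.089 -0.767] [-7.59  2.18  8.72] 0.147 [ 0.52  0.51 -0.74  2.41  2.27  0.6  -0.79]
[-65.5623534   97.07109982  90.69041394] [-7.81886237  1.11207282  8.72382988]
```

View pics/d5.png

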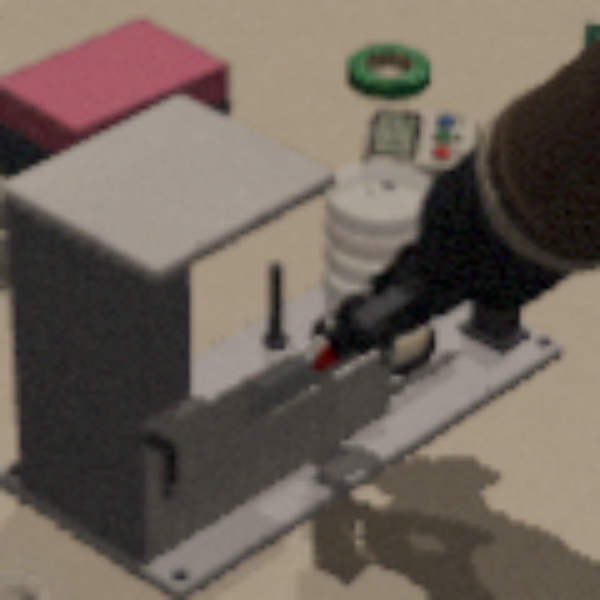

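View pics/d6.png

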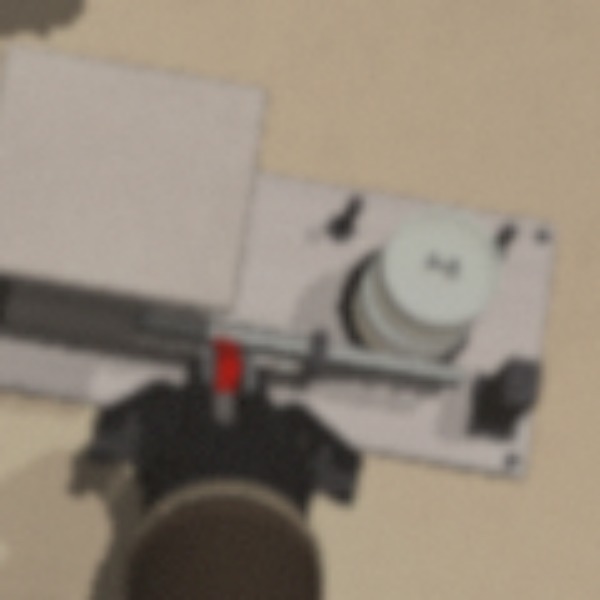

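The bolt follows the hand. Its end is now just short of the keeper, at crop (465,380), and the pile is undisturbed. Continuing in small steps until the stop.

Emit:
play_rows --steps '[[[0,-0.3,0],[0,0,0]],[[0,-0.6,0],[0,0,0]],[[0,-0.9,0],[0,0,0]],[[0,-1.2,0],[0,0,0]],[[0,-1.4,0],[0,0,0]],[[0,-1.4,0],[0,0,0]]]'

```text
time: 27.5
tool_pos: [0.5706, -0.074, 0.0907]
ee_rot: [[-0.76, 0.135, 0.636], [0.103, 0.991, -0.088], [-0.642, -0.002, -0.767]]
ft_force: [-6.6, 2.7, 8.7]
opening: 0.15
```

Emit:
play_rows --steps '[[[0,-0.3,0],[0,0,0]],[[0,-0.5,0],[0,0,0]],[[0,-0.5,0],[0,0,0]]]'

```text
time: 27.8
tool_pos: [0.5699, -0.0788, 0.0907]
ee_rot: [[-0.76, 0.135, 0.636], [0.103, 0.991, -0.088], [-0.642, -0.002, -0.767]]
ft_force: [-7.0, 3.0, 8.9]
opening: 0.149
```

Emit:
play_rows --steps '[[[0,-0.2,0],[0,0,0]],[[0,-0.4,0],[0,0,0]],[[0,-0.4,0],[0,0,0]]]'

```text
time: 28.1
tool_pos: [0.5695, -0.0816, 0.0907]
ee_rot: [[-0.76, 0.133, 0.636], [0.102, 0.991, -0.086], [-0.642, -0.001, -0.767]]
ft_force: [-5.5, 5.3, 7.8]
opening: 0.148
```

Emit:
play_rows --steps '[[[0,-0.2,0],[0,0,0]],[[0,-0.4,0],[0,0,0]],[[0,-0.4,0],[0,0,0]]]'

```text
time: 28.4
tool_pos: [0.5695, -0.0817, 0.0907]
ee_rot: [[-0.761, 0.127, 0.636], [0.099, 0.992, -0.079], [-0.641, 0.002, -0.768]]
ft_force: [-2.0, 15.8, 3.3]
opening: 0.142
```

The bolt hit a hard stop after 81.8 mm, with 16 N of lateral force. I'll check that it's in the keeper before letting go.

```bash
python3 - <<'E'
from t import *
st()
b=imaging.read_camera("scene")[:,:,::-1];cv2.imwrite("pics/e1.png",cv2.resize(b[150:270,280:400],None,fx=5,fy=5))
a=imaging.read_camera("top")[:,:,::-1];cv2.imwrite("pics/e2.png",cv2.resize(a[160:280,330:450],None,fx=5,fy=5))
E
```

```text
28.4 [ 0.5695 -0.0817  0.0907] 172.62 [ 0.636 -0.079 -0.768] [-1.97 15.76  3.26] 0.142 [ 0.59  0.51 -0.74  2.41  2.34  0.56 -0.79]
```

View pics/e2.png

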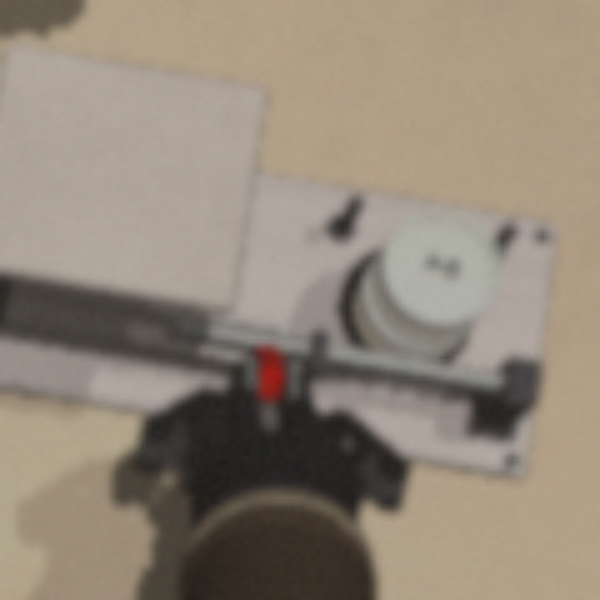

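View pics/e1.png

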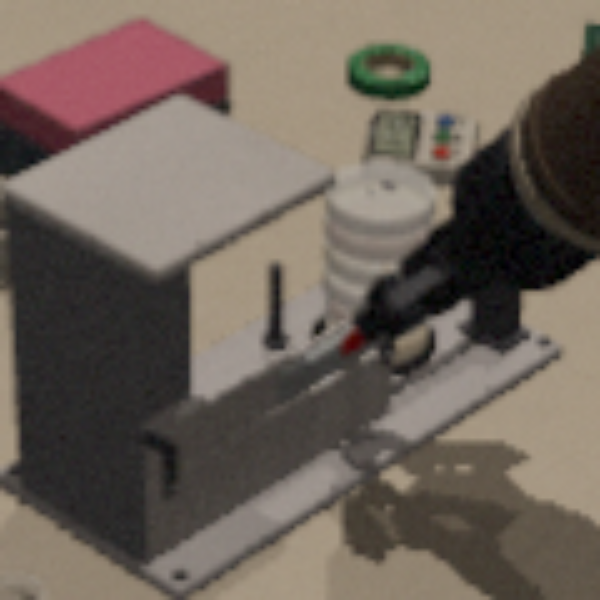

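Emit:
play_rows --steps '[[[0,-0.3,0],[0,0,0]],[[0,-0.6,0],[0,0,0]],[[0,-0.8,0],[0,0,0]],[[0,-0.8,0],[0,0,0]]]'

```text
time: 28.9
tool_pos: [0.5693, -0.082, 0.0908]
ee_rot: [[-0.763, 0.113, 0.637], [0.092, 0.994, -0.066], [-0.64, 0.008, -0.768]]
ft_force: [10.0, 35.5, -7.6]
opening: 0.145
```

It's a hard stop: 35 N moves it less than 0.5 mm. Relieving the load, opening and backing out along the tool axis.

Emit:
play_rows --steps '[[[0,0.5,0],[0,0,0]],[[0,1,0],[0,0,0]],[[0,1.2,0],[0,0,0]],[[0,1.2,0],[0,0,0]]]'

```text
time: 29.3
tool_pos: [0.5695, -0.0815, 0.0907]
ee_rot: [[-0.76, 0.133, 0.636], [0.102, 0.991, -0.087], [-0.642, -0.001, -0.767]]
ft_force: [-6.1, 5.4, 7.6]
opening: 0.146
```

Emit:
play_rows --steps '[[[0,0,0],[0,0,0]],[[0,0,0],[0,0,0]],[[0,0,0],[0,0,0]],[[0,0,0],[0,0,0]]]' --grip 0.4

```text
time: 29.7
tool_pos: [0.57, -0.0834, 0.0905]
ee_rot: [[-0.76, 0.137, 0.636], [0.104, 0.991, -0.089], [-0.642, -0.002, -0.767]]
ft_force: [0.4, -0.1, 0.2]
opening: 0.397
```

```bash
python3 - <<'E'
from t import *
st();print(und(sensors.get_state()["tool_pos"]))
a=imaging.read_camera("top")[:,:,::-1];cv2.imwrite("pics/e3.png",cv2.resize(a[160:280,330:450],None,fx=5,fy=5))
E
```

```text
29.7 [ 0.57   -0.0834  0.0905] 172.21 [ 0.636 -0.089 -0.767] [ 0.36 -0.07  0.25] 0.397 [ 0.58  0.51 -0.74  2.41  2.33  0.57 -0.79]
[-64.94536742  74.00721577  90.48026025]
```

View pics/e3.png

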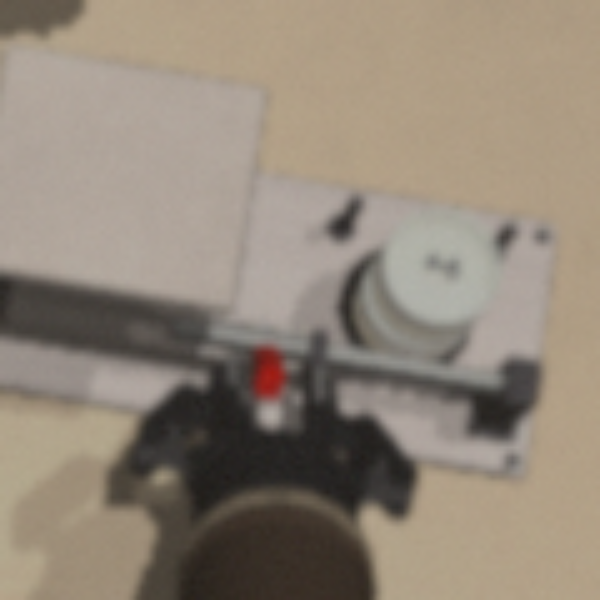

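Free on both sides of the tab. Backing out.

Emit:
play_rows --steps '[[[0,0,-1.5],[0,0,0]],[[0,0,-3.5],[0,0,0]],[[0,0,-6],[0,0,0]],[[-3,0,-8],[0,0,0]],[[-5,0,-10],[0,0,0]],[[-6,0,-11],[0,4,0]],[[-7,0,-11],[0,10,0]],[[-7,0,-11],[0,10,0]],[[-7,0,-11],[0,10,0]]]'

```text
time: 30.65
tool_pos: [0.5517, -0.1062, 0.2126]
ee_rot: [[-0.81, 0.182, 0.557], [0.116, 0.982, -0.151], [-0.575, -0.058, -0.816]]
ft_force: [-0.8, 0.1, -0.8]
opening: 0.397
```

```bash
python3 - <<'E'
from t import *; from ob import ob
st();ob("f1");red("f1")
b=cv2.imread("pics/f1_scene_raw.png");print(b.shape)
E
```

```text
30.65 [ 0.5517 -0.1062  0.2126] 171.86 [ 0.557 -0.151 -0.816] [-0.82  0.1  -0.77] 0.397 [ 0.45  0.14 -0.5   2.26  1.01  0.28  0.47]
scene [354.37681159 214.11594203] [348 209  13  12  69]
top [383.5 230.5] [382 230   4   2   6]
tab world [ 0.57769696 -0.08607313  0.08411275  0.00855699] dock [-56.94978434  72.44504694  84.11274636]
(480, 640, 3)
```

View pics/f1_scene.png

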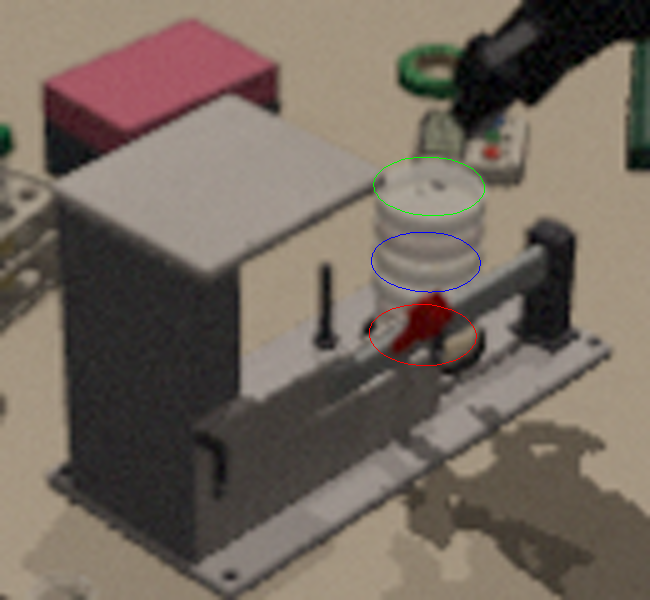

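View pics/f1_top.png

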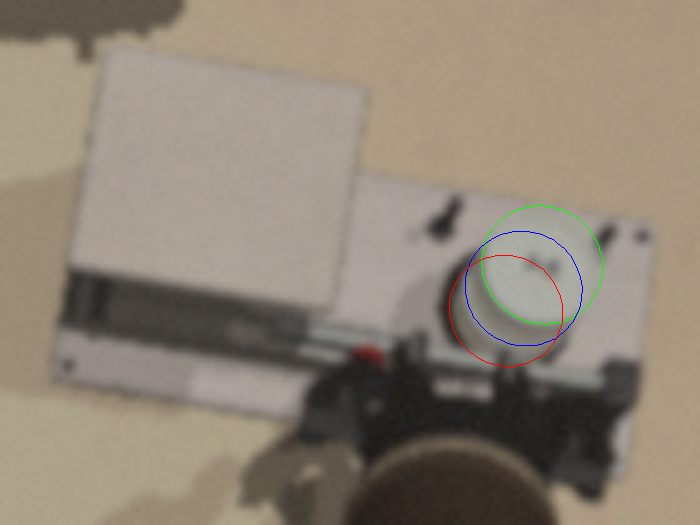

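View pics/f1_scene_raw.png

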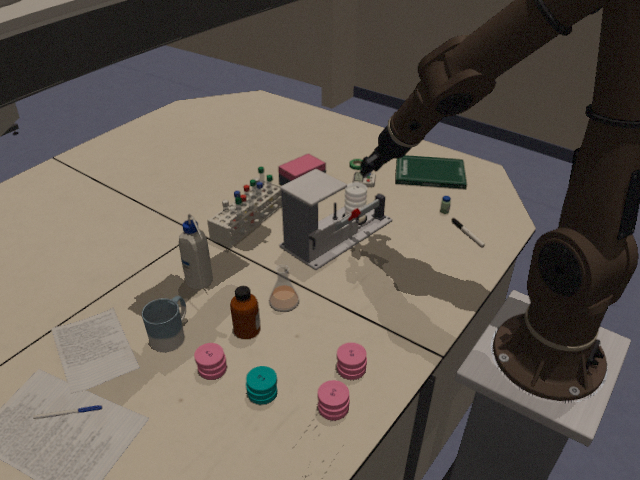

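Emit:
play_rows --steps '[[[0,0,-2],[0,0,0]],[[0,0,-3],[0,0,0]],[[0,0,-3],[0,0,0]],[[0,0,-3],[0,0,0]],[[0,0,-3],[0,0,0]]]'

```text
time: 31.25
tool_pos: [0.535, -0.1019, 0.2363]
ee_rot: [[-0.81, 0.182, 0.558], [0.116, 0.982, -0.151], [-0.576, -0.058, -0.816]]
ft_force: [0.1, 0.5, -0.6]
opening: 0.398
```

```bash
python3 - <<'E'
from t import *; from bench import ticket
st()
for p in((332.18,227.2),(354.38,214.1)): print(und(plane("scene",[p],.088)[0]))
ticket.job_done()
E
```

```text
31.25 [ 0.535  -0.1019  0.2363] 171.84 [ 0.558 -0.151 -0.816] [ 0.07  0.52 -0.58] 0.398 [ 0.53  0.08 -0.57  2.26  0.78  0.3   0.69]
[-63.58649144 157.0234229   88.        ]
[-64.59624608  74.90325759  88.        ]
the job is handed in; nothing more can be done
```

I stacked both packs on the pad, slid the bolt home and let go of the tab. The job was handed in at about 31 s of the 72 s allowed; it reports no verdict.

- **Stack:** The packs were set down with about 5 N and 3 N. In both camera views the pile sits within about 1–2 mm of the pad's centre, upright, and it looked unchanged after the bolt went past.
- **Bolt:** I pinched the tab with the tool tilted 40° and moved it about 82 mm to a hard stop, where a 35 N push gave less than 0.5 mm. A before/after measurement of the tab also gives 82 mm, and the scene picture shows the bar inside the keeper. I couldn't read the joint value directly. From a start of 0 to 25 mm, 82 mm of travel to a firm stop fits the full 90 mm.
- **Surroundings:** In the last scene picture the brown bottle, wash bottle and flask stand where they were at the start. The hand was clear, with wrist force near zero.

Two checks did not fully work:
- **First pre-pose:** A 45° tilt, 12 cm back from the tab, was out of the arm's reach. I went in closer at 40° instead.
- **Last two-camera tab fix:** The hand hid most of the tab from the top camera, leaving an 8.6 mm mismatch, so I used the scene camera alone for the final position.

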